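# Scan boxes on a hand-turned turntable

## Task

Scan the small black boxes that stand in the grey tray: set each one upright in a nest of its own on the turntable with its labelled side facing straight outward, then swing the brake lever a quarter turn to its released stop and turn the disc by its crank grip one full turn anticlockwise, up to its stop, so that every label passes the reader. Then swing the brake lever back to its locked stop, and only after that put all the boxes back into the grey tray, standing upright. Leave the bottle, the stapler and the small circuit board alone.

Things in the scene. Friction and masses are not known exactly. Their poses are not given: they have to be found in the camera images.
- turntable (a joint): Turntable: aluminium disc 280 mm across, top 58 mm above the bench, on a grey drum base. Angle in rad, growing anticlockwise seen from above; it begins between 0 and 0.3 and meets a hard stop at 6.58, a full turn on. Stays where left; needs about 3 N at the crank grip. While the brake is locked a catch under the disc stops it at about 0.75.
- axis (a point): Centre of the disc's top face, on the turning axis. A hub of radius 18 mm stands 14 mm above the disc here. Beyond the rim, at the right rear, a fixed black label reader 98 mm high looks at the disc.
- crank (a point): Crank grip of the turntable: an upright, round, free-spinning black handle, 25 mm in diameter, standing on a thin steel stem 100 mm from the axis. This point lies on the handle's own axis, 26 mm below its top; the handle goes from 106 to 166 mm above the bench. It travels round with the disc on a circle of 100 mm radius.
- brake (a joint): Brake lever, a flat steel bar that swings level about an upright pivot beside the disc. In rad: 0 = locked stop, 1.571 = released stop, a quarter turn anticlockwise seen from above. Begins between 0 and 0.05, stays where left, needs about 3 N at its grip. When locked it runs alongside the disc's rim; when released it points straight away from the turntable.
- brake_grip (a point): Upright round black grip at the end of the brake lever, 22 mm in diameter, from 43 to 100 mm above the bench; this point is on its own axis, 75 mm above the bench, and 110 mm from the lever's pivot.
- brake_pivot (a point): Pivot of the brake lever: point on its upright axis, 37 mm above the bench, 168 mm from the turntable's axis. It does not move.
- tray: Shallow grey tray, fixed on the bench to the right of the turntable: 280 (its x) x 150 (its y) x 16 mm high, walls and floor 4 mm thick. Origin: centre of its underside, z up.
- flux: Bystander: small white bottle with red cap, 38 mm in diameter, 83 mm high, standing. Origin: centre of its underside.
- stapler: Bystander: blue and black stapler, 28 x 115 x 33 mm. Origin: centre of its underside.
- board: Bystander: small green circuit board, 60 x 85 x 10 mm, lying behind the turntable. Origin: centre of its underside.
- nest1: One of the three nests on the disc, each marked out by four dark rails 6 mm high with a space of 60 (its x) x 70 mm (its y) between them. Origin: centre of the nest on the disc's top face, 88 mm from the axis; x points straight out from the axis, z up. Nests lie at 90, 180 and 270 degrees anticlockwise from the crank grip.
- nest2: One of the three nests on the disc, each marked out by four dark rails 6 mm high with a space of 60 (its x) x 70 mm (its y) between them. Origin: centre of the nest on the disc's top face, 88 mm from the axis; x points straight out from the axis, z up. Nests lie at 90, 180 and 270 degrees anticlockwise from the crank grip.
- nest3: One of the three nests on the disc, each marked out by four dark rails 6 mm high with a space of 60 (its x) x 70 mm (its y) between them. Origin: centre of the nest on the disc's top face, 88 mm from the axis; x points straight out from the axis, z up. Nests lie at 90, 180 and 270 degrees anticlockwise from the crank grip.
- box1: One of the two or three small black lidded boxes to scan (absent: None), 52 (its x) x 62 (its y) x 33 mm (z), about 0.12 kg. They begin in the tray. Origin: centre of its underside; of its four sides only the one towards its -x (62 mm wide) has a white label; the lid has another.
- box1_label (a point): Middle of the white label on the side of box1: 26 mm along the box's -x from its centre and 14 mm above its underside.
- box2: One of the two or three small black lidded boxes to scan (absent: None), 52 (its x) x 62 (its y) x 33 mm (z), about 0.12 kg. They begin in the tray. Origin: centre of its underside; of its four sides only the one towards its -x (62 mm wide) has a white label; the lid has another.
- box2_label (a point): Middle of the white label on the side of box2: 26 mm along the box's -x from its centre and 14 mm above its underside.
- box3: One of the two or three small black lidded boxes to scan (absent: None), 52 (its x) x 62 (its y) x 33 mm (z), about 0.12 kg. They begin in the tray. Origin: centre of its underside; of its four sides only the one towards its -x (62 mm wide) has a white label; the lid has another.
- box3_label (a point): Middle of the white label on the side of box3: 26 mm along the box's -x from its centre and 14 mm above its underside.

How it is judged:
By the outcome, as a careful person would: the job done as asked, in the order asked, and still so for the second after the job is handed in, with the robot touching nothing.
Of box1, box2, box3 only 2 to 3 are there at a start; the rules pass over those that are not, and their reading is None.
At some moment in a run one of box1, box2, box3 may be knocked a few centimetres aside while the robot is not near it.
Once in a run the grip may slacken for a moment while it holds something.
It also fails if it takes over 210 s, if anything falls off the work surface, if the arm or the gripper's body presses on something with over 40 N, if the wrist force passes 120 N, or if a joint passes its speed limit or range.

## Robot

A 6-joint arm with a two-finger parallel gripper is mounted at the origin on a cart in front of the work surface, level with it; the furniture and walls round the work are solid. World frame = base frame: x ahead of the robot, y to its left, z up, the work surface at z = 0. Lengths are in mm, angles in rad, forces in N, time in s.
With the tool pointing down it reaches from about 400 to 925 mm from the base axis. Payload 3.4 kg.
Tool frame: the origin (TCP) lies midway between the tips of the shut fingers; the grasp point (between the pads) lies ctrl.tcp_to_grasp behind it (ctrl.tcp_to_grasp is the distance from the TCP to the grasp point, in mm); z points along the fingers, y is the direction in which the jaws open and shut (so a half turn about z gives the same grasp; the last joint's range is limited). The gripper opens to 85 mm and grips with 20 to 120 N. Pads are 22 mm wide; open, the fingers measure 114 mm over their backs; the gripper's body (76 mm by 85 mm) begins 54 mm behind the grasp point. The pads swing forward as they close: fully open they stand 13 mm farther back than shut.
Start: joints at [-1.413, 0.307, 1.506, -0, 1.328, -0.073], TCP at [132.07, -559.633, 231.305] pointing down, gripper open.
Joint ranges: [-3.12, 3.12], [-1.05, 2.28], [0.14, 2.33], [-1.42, 4.57], [0.1, 2.73], [-2.68, 2.68]. Speed limits (rad/s): [2.57, 2.57, 3.14, 3.14, 3.14, 3.14].

## Interface

Orientations are given as a rotation vector (axis times angle).
In Python, from workcell import ctrl gives the robot as it stands.
- The arm moves only by the tool play_rows, never from a script. Its arguments are lists of equal length, an entry for each row: "hand": the opening in per cent of the stroke, from 0 (shut) to 100 (fully open); "delta_pos": the shift along the tool's x, y, z in m, a list of three; "rot": the turn, a rotation vector about the tool's x, y, z in rad, a list of three. In form: {"hand": [hand, ...], "delta_pos": [[dx, dy, dz], ...], "rot": [[rx, ry, rz], ...]}. A call has 1 to 5 rows; each row is the pose to reach, as a shift and turn from the pose commanded when the call began, along the tool's axes at that moment; what a row does not reach only later rows make up. A row lasts 1/8 s, in which the tool goes at most 62.5 mm and 10.7 degrees, less where a joint would pass 70% of its speed; a pose out of reach is approached as far as the arm can. A call with a gripper value outside its range is refused whole. The fingers move at their own pace and stop on an object; "grip_force" is the grip in N (left out, the last holds). Time passes only in rows, so rows that repeat a pose let the fingers close. It gives the time, the measured TCP pose, the force and the opening at its end, in the units of the state.
- ctrl.sense(): the state, without advancing time (a new reading comes with each control period).
- ctrl.capture(name): name is "scene" or "top" or "wrist"; returns a dict with "pixels" (420x560x3 uint8, red, green, blue), "fx", "fy", "cx", "cy" (pixels), "R" (3x3) and "t" (3): a world point X has camera coordinates R X + t; the wrist camera has in their place "tool_from_camera" (4x4, takes a point from camera to tool coordinates, whose origin is the TCP and whose axes are the flange's). Camera axes: x right, y down, z forward; pixel columns grow to the right and rows downward; lengths in mm; the calibration is good to about 2 mm. A picture is of the moment at which its call begins: read the wrist's pose just before it. There is no depth.
- ctrl.finish_job(): hands the job in, once; it reports no verdict.
The state is a dict: "time_s": time; "joints": joint angles; "dq": joint speeds; "tau": joint torques, N m; "eef_pos": TCP position; "ee_rot": TCP orientation; "contact_force": force on the tool from outside, world axes, zero at the start; "wrist_torque": the same for the moment, N m; "finger_gap": finger opening in mm.
Only numpy, scipy, OpenCV 4.12 (cv2) and the standard library are available. Lean on these libraries where they do the work, as an engineer would, in place of code of your own. Each camera call takes 0.05 s, during which the arm holds its last target.

## Working session

There is one attempt and no reset: what is moved stays moved. The work goes in short steps, Python scripts to look and compute and a tool call to move; the robot and the scene stay as the last step left them, time stands still between calls to the robot, and variables do not carry over. Pictures are saved under pics/ and viewed, and the job is handed in when it is done.

Besides the shell and the picture viewer there is one more tool, called after "Call:" as a command line: name --argument value ..., lists and objects as JSON in quotes. play_rows: Moves the arm, as the interface text tells. Its arguments: {"type":"object","properties":{"hand":{"type":"array"},"delta_pos":{"type":"array"},"rot":{"type":"array"},"grip_force":{"type":"number"}},"required":["hand","delta_pos","rot"]}

```bash
mkdir -p pics; ls; python3 - <<'E'
from workcell import ctrl
import cv2,numpy as np
s=ctrl.sense();print(s);print(ctrl.tcp_to_grasp)
for n in("scene","top"):
    c=ctrl.capture(n);cv2.imwrite(f"pics/{n}0.png",c["pixels"][:,:,::-1])
    np.savez(f"cal_{n}.npz",**{k:np.array(v) for k,v in c.items() if k!="pixels"})
    print(n,{k:np.round(v,3).tolist() for k,v in c.items() if k!="pixels"})
E
```

```text
pics
{'time_s': 0.0, 'joints': array([-1.41253498e+00,  3.07562109e-01,  1.50769831e+00, -2.18703846e-05,
        1.32838622e+00, -7.34967867e-02]), 'dq': array([-0.00174882, -0.00103475, -0.00026398,  0.00131387,  0.00089585,
        0.00015485]), 'tau': array([-1.10890942e-03, -4.57563329e+01, -2.51918149e+01, -4.96461489e-04,
        1.34990804e-02, -5.75671777e-06]), 'eef_pos': array([ 131.92942966, -558.93216406,  230.37787549]), 'ee_rot': array([-3.11848522e+00, -3.63001702e-01,  1.69900551e-04]), 'contact_force': array([ 0.8948772 , -0.33312297, -1.14036129]), 'wrist_torque': array([ 0.03495622,  0.0483092 , -0.06302303]), 'finger_gap': 85.27469377137517}
18.700000000000003
scene {'fx': 461.742, 'fy': 461.742, 'cx': 273.888, 'cy': 216.744, 'R': [[-0.954, -0.3, 0.004], [-0.257, 0.809, -0.529], [0.156, -0.506, -0.848]], 't': [517.815, 301.881, 1072.295]}
top {'fx': 469.197, 'fy': 469.197, 'cx': 287.701, 'cy': 206.71, 'R': [[-0.028, -0.999, -0.021], [-0.999, 0.029, -0.045], [0.046, 0.019, -0.999]], 't': [-104.634, 598.367, 1274.287]}
```

View pics/top0.png

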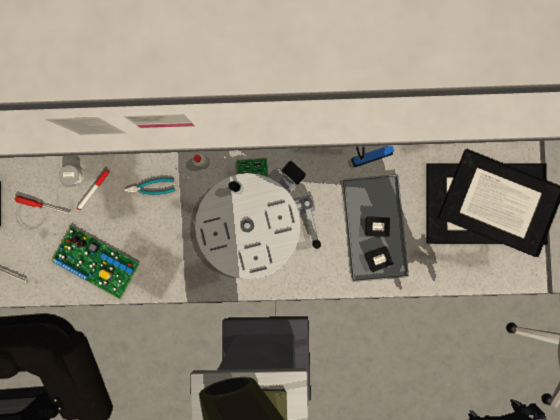

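View pics/scene0.png

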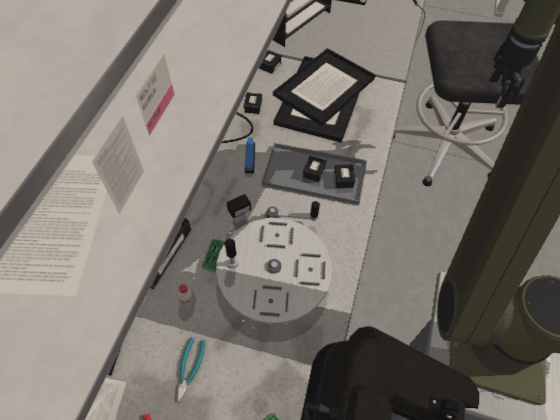

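```bash
cat > h.py <<'E'
import numpy as np,cv2
from scipy.spatial.transform import Rotation as Rn
def cal(n):
    d=np.load(f"cal_{n}.npz");return {k:d[k] for k in d}
def ray(c,u,v):
    d=np.array([(u-c["cx"])/c["fx"],(v-c["cy"])/c["fy"],1.]);R=c["R"];return -R.T@c["t"],R.T@d
def atz(n,u,v,z):
    c=cal(n) if isinstance(n,str) else n
    o,d=ray(c,u,v);return o+d*(z-o[2])/d[2]
def proj(n,X):
    c=cal(n) if isinstance(n,str) else n
    p=c["R"]@np.array(X,float)+c["t"];return np.array([c["fx"]*p[0]/p[2]+c["cx"],c["fy"]*p[1]/p[2]+c["cy"]])
def snap(n,name,box=None,k=4):
    from workcell import ctrl
    s=ctrl.sense()
    c=ctrl.capture(n);im=c["pixels"][:,:,::-1].copy()
    if n=="wrist":
        T=np.eye(4);T[:3,:3]=Rn.from_rotvec(s["ee_rot"]).as_matrix();T[:3,3]=s["eef_pos"]
        M=np.linalg.inv(T@c["tool_from_camera"]);c["R"]=M[:3,:3];c["t"]=M[:3,3]
        np.savez(f"cal_{name}.npz",**{q:np.array(v) for q,v in c.items() if q not in("pixels","tool_from_camera")})
    cv2.imwrite(f"pics/{name}_raw.png",im)
    if box:
        x0,y0,x1,y1=box;im=cv2.resize(im[y0:y1,x0:x1],None,fx=k,fy=k,interpolation=cv2.INTER_CUBIC)
    cv2.imwrite(f"pics/{name}.png",im);return c,s
E
python3 - <<'E'
from h import *
for n in("top","scene"):
    c=cal(n);print(-c["R"].T@c["t"])
print(atz("scene",253,102,20),atz("scene",270,62,20),proj("top",atz("scene",253,102,20)))
im=cv2.imread("pics/top0.png")
cv2.imwrite("pics/t1.png",cv2.resize(im[140:300,180:340],None,fx=3.75,fy=3.75,interpolation=cv2.INTER_CUBIC))
cv2.imwrite("pics/t2.png",cv2.resize(im[140:290,335:445],None,fx=4,fy=4,interpolation=cv2.INTER_CUBIC))
im=cv2.imread("pics/scene0.png")
cv2.imwrite("pics/s1.png",cv2.resize(im[130:330,190:380],None,fx=3,fy=3,interpolation=cv2.INTER_CUBIC))
E
```

```text
[ 536.12782094 -146.50100931 1297.65339998]
[ 404.57161786  453.9474929  1067.39617853]
[ 788.16608599 -558.81539098   20.        ] [ 794.38248162 -754.84675485   20.        ] [445.91606926 131.31149871]
```

View pics/t1.png

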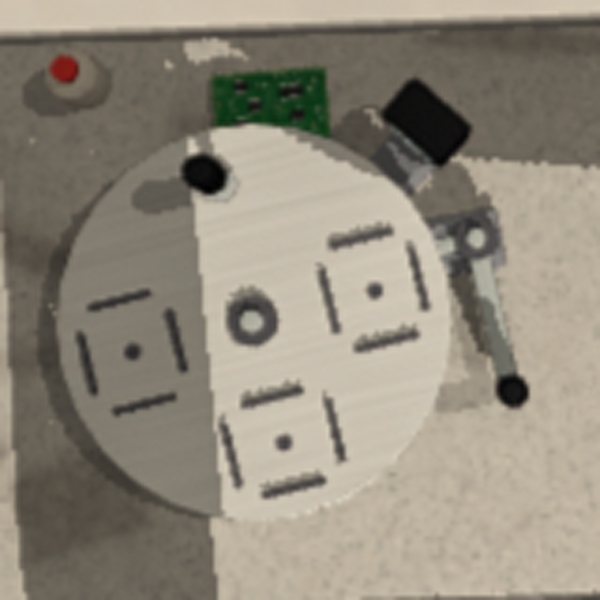

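View pics/t2.png

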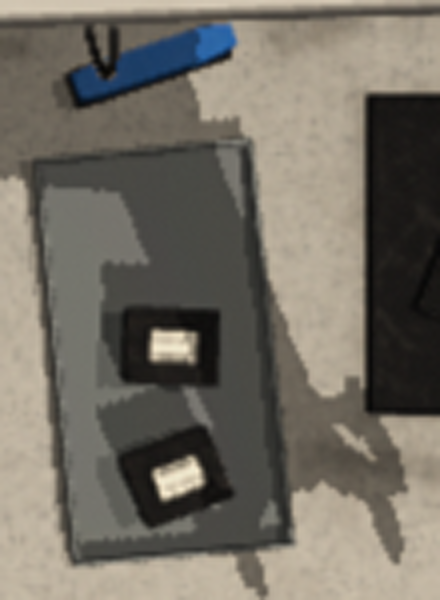

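View pics/s1.png

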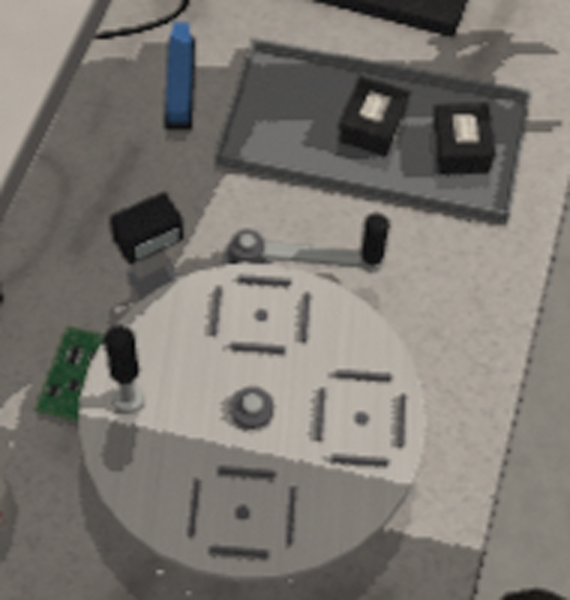

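```bash
python3 - <<'E'
from h import *
np.set_printoptions(precision=1,suppress=True)
f=lambda x,y,z:atz("top",180+(x-1.4)/3.75,140+(y-1.4)/3.75,z)
g=lambda x,y,z:atz("top",335+(x-1.5)/4,140+(y-1.5)/4,z)
hub=f(251,320,72);piv=f(478,237,50);grip=f(512,391,100);cr=f(205,172,166)
print("hub",hub,"piv",piv,"grip",grip,"crank",cr)
N=[f(375,290,58),f(133,352,58),f(284,442,58)]
for n in N:
    d=n-hub;print(n,np.hypot(*d[:2]),np.degrees(np.arctan2(d[1],d[0])))
d=cr-hub;print(np.hypot(*d[:2]),np.degrees(np.arctan2(d[1],d[0])))
d=grip-piv;print(np.hypot(*d[:2]),np.degrees(np.arctan2(d[1],d[0])), np.hypot(*(piv-hub)[:2]),np.degrees(np.arctan2((piv-hub)[1],(piv-hub)[0])))
for q in ([(122,308),(218,310),(217,385),(123,383)],[(118,460),(205,428),(232,492),(152,525)],[(33,160),(248,140),(292,543),(74,562)]):
    z=16 if q[0][0]==33 else 37
    P=np.array([g(*p,z) for p in q]);print(P.mean(0),[np.linalg.norm(P[i]-P[i-1]) for i in range(4)]);e=P[1]-P[0]+P[2]-P[3];print("dir",np.degrees(np.arctan2(e[1],e[0])));print(P)
# scene check
s=lambda x,y,z:atz("scene",190+(x-1)/3,130+(y-1)/3,z)
print("scene hub",s(253,402,72),"grip",s(377,220,100),"crank",s(120,333,166),"piv",s(246,240,50))
print(f(66,68,83)," reader",f(428,115,98))
E
```

```text
hub [547.8 -13.8  72. ] piv [ 602.3 -174.1   50. ] grip [ 494.4 -193.   100. ] crank [643.3   3.6 166. ]
[ 566.6 -100.3   58. ] 88.56975310915395 -77.73783704049228
[527.7  71.7  58. ] 87.81394657350391 103.23021219731216
[461.6 -33.4  58. ] 88.41151544968687 -167.1412841431167
97.13513358942853 10.283712545309895
109.49760920259033 -170.10278335894776 169.39263508674304 -71.21959890108093
[ 534.9 -359.7   37. ] [np.float64(50.13430109079502), np.float64(64.01158884751851), np.float64(50.089545099505195), np.float64(62.56480627838813)]
dir -92.80955287405202
[[ 561.5 -328.6   37. ]
 [ 558.3 -392.5   37. ]
 [ 508.3 -390.    37. ]
 [ 511.4 -327.5   37. ]]
[ 448.4 -361.    37. ] [np.float64(48.50831232066903), np.float64(61.81000444740386), np.float64(45.945037755023804), np.float64(57.61051722407944)]
dir -70.33301170518723
[[ 460.2 -322.4   37. ]
 [ 479.9 -380.9   37. ]
 [ 437.  -397.3   37. ]
 [ 416.5 -343.4   37. ]]
[ 532.5 -357.4   16. ] [np.float64(274.4565462061388), np.float64(147.11172710078583), np.float64(274.7941371646435), np.float64(147.57120017806253)]
dir -86.43879126658317
[[ 664.8 -274.6   16. ]
 [ 674.1 -421.4   16. ]
 [ 400.  -440.5   16. ]
 [ 391.  -293.2   16. ]]
scene hub [547.2 -13.7  72. ] grip [ 494.8 -193.5  100. ] crank [645.    6.1 166. ] piv [ 603.3 -171.9   50. ]
[726.8 110.1  83. ]  reader [ 684.4 -141.4   98. ]
```

```bash
cat >> h.py <<'E'
def go(x,y,z,yaw=None,n=None):
    """print tool-frame shift to bring tcp to x,y,z, tool pointing down with jaw(y) axis azimuth yaw deg (mod 180 nearest)"""
    from workcell import ctrl
    s=ctrl.sense();R=Rn.from_rotvec(s["ee_rot"]);p=s["eef_pos"]
    m=R.as_matrix();cy=np.degrees(np.arctan2(m[1,1],m[0,1]))
    d=R.inv().apply(np.array([x,y,z])-p)/1000
    a=np.radians(cy if yaw is None else cy+((yaw-cy+90)%180-90))
    Y=np.array([np.cos(a),np.sin(a),0]);Z=np.array([0,0,-1.]);X=np.cross(Y,Z)
    rv=(R.inv()*Rn.from_matrix(np.c_[X,Y,Z])).as_rotvec()
    print("t",round(s["time_s"],2),"pos",np.round(p,1),"yaw",round(cy,1),"j6",round(s["joints"][5],2),"gap",round(s["finger_gap"],1),"F",np.round(s["contact_force"],1))
    print("delta",np.round(d,4),"rot",np.round(rv,3))
    k=max(np.linalg.norm(d)/.0625,np.degrees(np.linalg.norm(rv))/10.7);print("rows>=",round(k,1), "tool x az",np.round(m[:2,0],2))
    return d,rv
E
python3 - <<'E'
from h import *
c,s=snap("wrist","w0");print(np.round(c["tool_from_camera"],3).tolist(),c["fx"])
go(400,-360,230,None)
E
```

```text
[[0.001, -0.949, -0.314, 80.534], [1.0, 0.0, 0.001, 0.058], [-0.001, -0.314, 0.949, -142.444], [0.0, 0.0, 0.0, 1.0]] 369.08291828893465
t 0.15 pos [ 132.  -559.1  230.6] yaw -76.7 j6 -0.07 gap 85.1 F [0.6 0.1 0.3]
delta [ 0.3066 -0.1322  0.0008] rot [-0.002 -0.    -0.   ]
rows>= 5.3 tool x az [0.97 0.23]
```

View pics/w0.png

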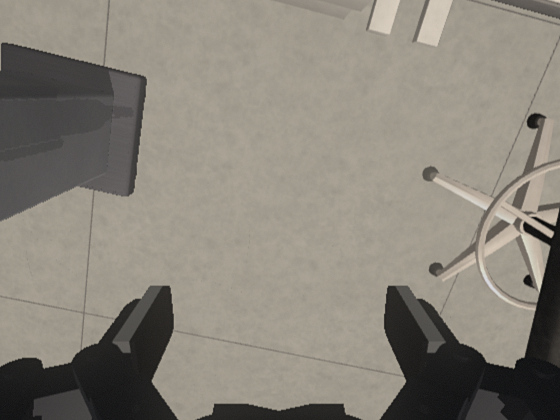

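```bash
python3 - <<'E'
from h import *
go(590,-360,270,-90)
E
```

```text
t 0.15 pos [ 132.  -559.1  230.6] yaw -76.7 j6 -0.07 gap 85.1 F [0.6 0.1 0.3]
delta [ 0.4915 -0.0886 -0.0392] rot [-0.002  0.     0.232]
rows>= 8.0 tool x az [0.97 0.23]
```

Call:
play_rows --hand '[100,100,100,100,100]' --delta_pos '[[0.06,-0.011,-0.039],[0.12,-0.022,-0.039],[0.18,-0.033,-0.039],[0.24,-0.044,-0.039],[0.3,-0.055,-0.039]]' --rot '[[0,0,0.05],[0,0,0.1],[0,0,0.15],[0,0,0.2],[0,0,0.232]]'

```text
time_s: 0.78
eef_pos: [410.7, -437.1, 270.2]
ee_rot: [3.142, -0.002, -0.0]
contact_force: [0.4, -1.9, 0.4]
finger_gap: 85.4
```

```bash
python3 - <<'E'
from h import *
go(590,-360,270,-90)
E
```

```text
t 0.78 pos [ 410.7 -437.1  270.2] yaw -90.1 j6 0.69 gap 85.4 F [ 0.4 -1.9  0.4]
delta [ 1.792e-01 -7.740e-02  1.000e-04] rot [ 0.     0.    -0.002]
rows>= 3.1 tool x az [ 1. -0.]
```

Call:
play_rows --hand '[100,100,100,100]' --delta_pos '[[0.06,-0.026,0],[0.12,-0.052,0],[0.179,-0.077,0],[0.179,-0.077,0]]' --rot '[[0,0,0],[0,0,0],[0,0,0],[0,0,0]]'

```text
time_s: 1.27
eef_pos: [591.8, -358.5, 269.0]
ee_rot: [-3.14, -0.007, -0.001]
contact_force: [-0.6, -0.5, -0.4]
finger_gap: 85.5
```

```bash
python3 - <<'E'
from h import *
c,s=snap("wrist","w1");go(590,-360,270,-90)
E
```

```text
t 1.32 pos [ 590.5 -359.3  269.1] yaw -89.8 j6 0.96 gap 85.8 F [ 0.8 -0.5 -0.7]
delta [-0.0005  0.0007 -0.0009] rot [-0.001  0.001  0.004]
rows>= 0.0 tool x az [1. 0.]
```

View pics/w1.png

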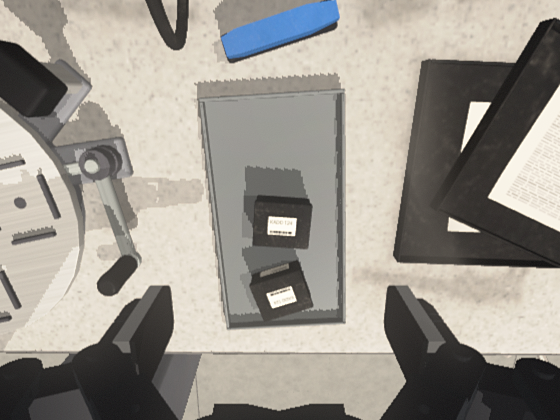

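```bash
python3 - <<'E'
import cv2
im=cv2.imread("pics/w1_raw.png");cv2.imwrite("pics/w1z.png",cv2.resize(im[180:330,210:350],None,fx=4,fy=4,interpolation=cv2.INTER_CUBIC))
E
```

```text
(no output)
```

View pics/w1z.png

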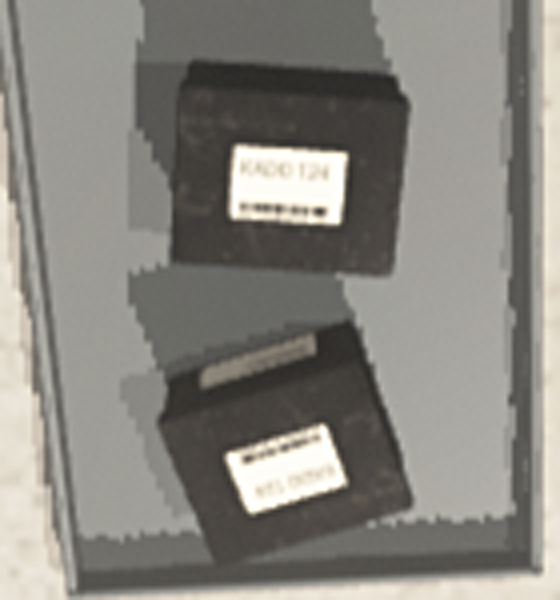

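```bash
python3 - <<'E'
from h import *
np.set_printoptions(precision=1,suppress=True)
g=lambda x,y,z:atz("w1",210+(x-1.5)/4,180+(y-1.5)/4,z)
for q in ([(180,85),(409,98),(392,277),(171,262)],[(160,422),(357,350),(413,505),(218,563)]):
    P=np.array([g(*p,37) for p in q]);print(P.mean(0),[np.linalg.norm(P[i]-P[i-1]) for i in range(4)]);e=P[1]-P[0]+P[2]-P[3];print("dir",np.degrees(np.arctan2(e[1],e[0])));print(P)
print(g(72,590,16),g(540,570,16))
E
```

```text
[ 537.  -362.4   37. ] [np.float64(50.65741086817433), np.float64(60.611902225680005), np.float64(51.52637167357154), np.float64(60.94293853296595)]
dir -93.47280890569287
[[ 564.2 -333.6   37. ]
 [ 560.9 -394.2   37. ]
 [ 509.5 -391.2   37. ]
 [ 513.6 -330.4   37. ]]
[ 451.6 -362.7   37. ] [np.float64(49.37612777953152), np.float64(60.19476674804149), np.float64(52.64682706865524), np.float64(60.2279180810301)]
dir -69.1035934910416
[[ 464.2 -326.5   37. ]
 [ 487.2 -382.1   37. ]
 [ 437.5 -399.5   37. ]
 [ 417.6 -342.7   37. ]]
[ 393.2 -295.9   16. ] [ 401.4 -442.2   16. ]
```

```bash
python3 - <<'E'
from h import *
go(450,-362,110,20.5)
E
```

```text
t 1.32 pos [ 590.5 -359.3  269.1] yaw -89.8 j6 0.96 gap 85.8 F [ 0.8 -0.5 -0.7]
delta [-0.1405  0.0024  0.1591] rot [-1.000e-03  1.000e-03  1.217e+00]
rows>= 6.5 tool x az [1. 0.]
```

Call:
play_rows --hand '[80,80,80,80,80]' --delta_pos '[[-0.028,0.001,0.032],[-0.056,0.001,0.064],[-0.084,0.002,0.096],[-0.112,0.002,0.128],[-0.14,0.002,0.159]]' --rot '[[0,0,0.18],[0,0,0.36],[0,0,0.54],[0,0,0.72],[0,0,0.9]]'

```text
time_s: 1.95
eef_pos: [445.2, -363.7, 110.6]
ee_rot: [2.823, -1.377, -0.001]
contact_force: [-0.3, -0.2, -0.5]
finger_gap: 68.4
```

Call:
play_rows --hand '[80,80,80,80]' --delta_pos '[[0,0,0],[0,0,0],[0,0,0],[0,0,0]]' --rot '[[0,0,0.18],[0,0,0.317],[0,0,0.317],[0,0,0.317]]'

```text
time_s: 2.45
eef_pos: [447.3, -363.6, 111.5]
ee_rot: [2.578, -1.794, -0.0]
contact_force: [-0.2, 0.4, -0.6]
finger_gap: 68.1
```

```bash
python3 - <<'E'
from h import *
go(450,-362,11,20.5);snap("wrist","w2")
E
```

```text
t 2.45 pos [ 447.3 -363.6  111.5] yaw -159.7 j6 2.03 gap 68.1 F [-0.2  0.4 -0.6]
delta [-0.0006 -0.0031  0.1005] rot [ 0.    -0.    -0.003]
rows>= 1.6 tool x az [ 0.35 -0.94]
```

View pics/w2.png

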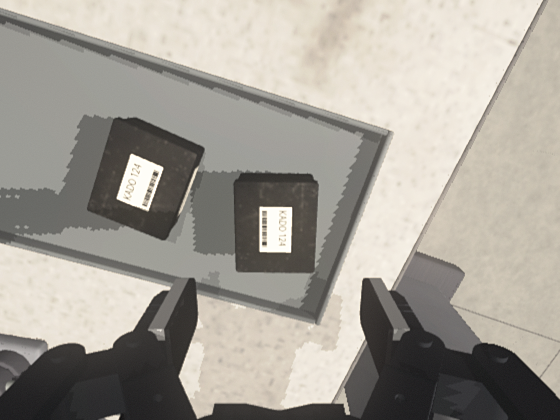

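```bash
python3 - <<'E'
from h import *
P=np.array([atz("w2",*p,37) for p in [(236,181),(318,181),(314,272),(235,271)]]);print(P.mean(0),P)
E
```

```text
[ 448.79555193 -363.58978507   37.        ] [[ 481.59445425 -383.57486789   37.        ]
 [ 435.40671466 -400.72179312   37.        ]
 [ 414.82013984 -343.65228105   37.        ]
 [ 463.36089897 -326.41019823   37.        ]]
```

Call:
play_rows --hand '[80,80,80,80]' --delta_pos '[[0,-0.002,0.05],[0,-0.002,0.09],[0,-0.002,0.1],[0,-0.002,0.1]]' --rot '[[0,0,0],[0,0,0],[0,0,0],[0,0,0]]'

```text
time_s: 3.0
eef_pos: [450.0, -362.5, 11.2]
ee_rot: [-2.578, 1.795, 0.001]
contact_force: [-0.3, -0.5, 0.0]
finger_gap: 68.4
```

Call:
play_rows --hand '[40,40,40,40,40]' --delta_pos '[[0,0,0],[0,0,0],[0,0,0],[0,0,0],[0,0,0]]' --rot '[[0,0,0],[0,0,0],[0,0,0],[0,0,0],[0,0,0]]' --grip_force 50

```text
time_s: 3.62
eef_pos: [451.1, -363.6, 13.1]
ee_rot: [2.577, -1.795, 0.006]
contact_force: [-0.2, 0.2, 6.7]
finger_gap: 50.7
```

```bash
python3 - <<'E'
from h import *
go(450,-362,11,20.5)
E
```

```text
t 3.62 pos [ 451.1 -363.6   13.1] yaw -159.7 j6 2.04 gap 50.7 F [-0.2  0.2  6.7]
delta [-0.0019  0.0005  0.0021] rot [-0.002 -0.003 -0.004]
rows>= 0.0 tool x az [ 0.35 -0.94]
```

Call:
play_rows --hand '[40,40,40,40]' --delta_pos '[[0,0,-0.03],[0,0,-0.08],[0,0,-0.13],[0,0,-0.18]]' --rot '[[0,0,0],[0,0,0],[0,0,0],[0,0,0]]'

```text
time_s: 4.12
eef_pos: [449.6, -362.1, 193.1]
ee_rot: [-2.577, 1.796, 0.0]
contact_force: [0.3, -0.3, -1.6]
finger_gap: 51.1
```

```bash
python3 - <<'E'
from h import *
go(528,72,190,102.9)
E
```

```text
t 4.12 pos [ 449.6 -362.1  193.1] yaw -159.7 j6 2.04 gap 51.1 F [ 0.3 -0.3 -1.6]
delta [-0.3801 -0.2239  0.0031] rot [-0.     0.    -1.442]
rows>= 7.7 tool x az [ 0.35 -0.94]
```

Call:
play_rows --hand '[40,40,40,40,40]' --delta_pos '[[-0.042,-0.025,0],[-0.084,-0.05,0],[-0.127,-0.075,0],[-0.169,-0.1,0],[-0.211,-0.124,0]]' --rot '[[0,0,-0.16],[0,0,-0.32],[0,0,-0.48],[0,0,-0.64],[0,0,-0.8]]'

```text
time_s: 4.75
eef_pos: [493.1, -120.0, 191.6]
ee_rot: [-3.075, 0.643, -0.001]
contact_force: [0.5, 0.4, -0.3]
finger_gap: 51.1
```

```bash
python3 - <<'E'
from h import *
go(528,72,190,102.9)
E
```

```text
t 4.75 pos [ 493.1 -120.   191.6] yaw -113.6 j6 1.66 gap 51.1 F [ 0.5  0.4 -0.3]
delta [-0.0449 -0.1899  0.0016] rot [-0.    -0.001 -0.637]
rows>= 3.4 tool x az [ 0.92 -0.4 ]
```

Call:
play_rows --hand '[40,40,40,40,40]' --delta_pos '[[-0.011,-0.047,0],[-0.022,-0.094,0],[-0.034,-0.141,0],[-0.045,-0.19,0],[-0.045,-0.19,0]]' --rot '[[0,0,-0.16],[0,0,-0.32],[0,0,-0.48],[0,0,-0.637],[0,0,-0.637]]'

```text
time_s: 5.38
eef_pos: [529.3, 73.6, 191.5]
ee_rot: [-3.121, -0.353, -0.001]
contact_force: [-0.1, -0.7, -0.8]
finger_gap: 51.0
```

```bash
python3 - <<'E'
from h import *
go(528,72,68,102.9);snap("wrist","w3");snap("top","t3",(200,170,320,290),5)
E
```

```text
t 5.38 pos [529.3  73.6 191.5] yaw -77.1 j6 1.4 gap 51.0 F [-0.1 -0.7 -0.8]
delta [-0.0018  0.0014  0.1235] rot [-0.001 -0.001 -0.   ]
rows>= 2.0 tool x az [0.97 0.22]
```

View pics/w3.png

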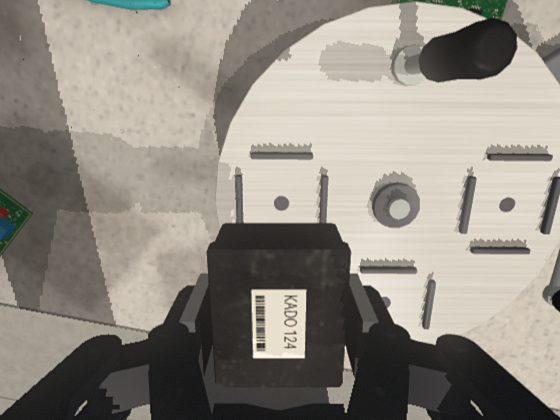

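```bash
python3 - <<'E'
from h import *
print(atz("w3",281.5,203,58),atz("w3",399,209,72),atz("w3",508,205,58),atz("w3",490,45,166))
E
```

```text
[529.17773998  70.95157189  58.        ] [548.19239399 -14.20771727  72.        ] [ 567.16041399 -101.67538699   58.        ] [646.05432436   9.87869715 166.        ]
```

Call:
play_rows --hand '[40,40,40,40,40]' --delta_pos '[[-0.001,0.001,0.05],[-0.0015,0.0018,0.095],[-0.0015,0.0018,0.115],[-0.0015,0.0018,0.1235],[-0.0015,0.0018,0.1235]]' --rot '[[0,0,0],[0,0,0],[0,0,0],[0,0,0],[0,0,0]]'

```text
time_s: 6.1
eef_pos: [528.9, 67.5, 69.1]
ee_rot: [-3.122, -0.339, -0.003]
contact_force: [-0.4, 2.1, 4.8]
finger_gap: 51.0
```

```bash
python3 - <<'E'
from h import *
go(528.3,71.6,67,102.9)
E
```

```text
t 6.1 pos [528.9  67.5  69.1] yaw -77.6 j6 1.4 gap 51.0 F [-0.4  2.1  4.8]
delta [ 0.0003 -0.0042  0.0021] rot [-0.001 -0.002 -0.009]
rows>= 0.1 tool x az [0.98 0.21]
```

```bash
python3 - <<'E'
from h import *
snap("wrist","w4",(140,150,420,420),2.8);snap("scene","s4",(200,200,360,330),4);
E
```

```text
(no output)
```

View pics/w4.png

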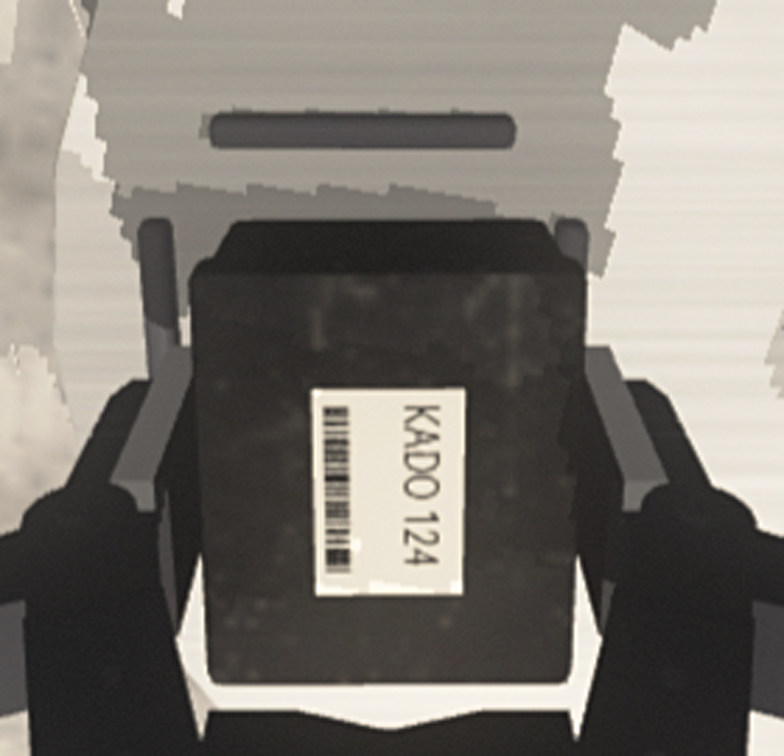

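View pics/s4.png

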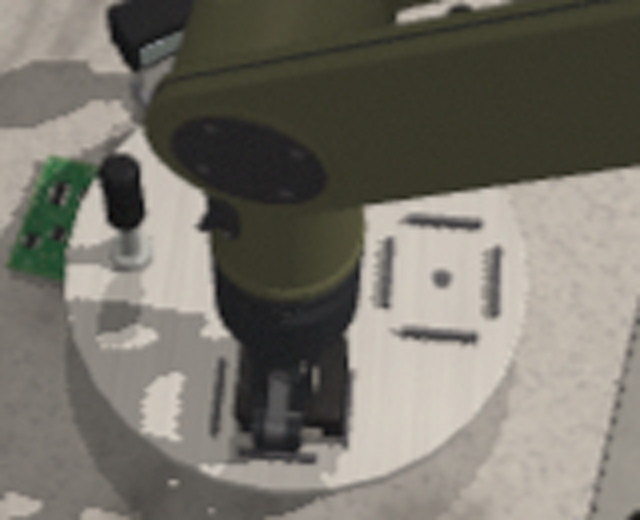

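```bash
python3 - <<'E'
from h import *
np.set_printoptions(precision=1,suppress=True)
from workcell import ctrl
s=ctrl.sense();R=Rn.from_rotvec(s["ee_rot"]);p=s["eef_pos"];print(p)
g=lambda x,y,z:R.inv().apply(atz("w4",140+(x-1)/2.8,150+(y-1)/2.8,z)-p)
for q in [(192,270),(585,270),(572,682),(210,682)]: print("lid",g(*q,93))
for q in [(235,222),(548,222)]: print("base",g(*q,60))
for q in [(210,148),(515,148),(177,330),(557,240)]: print("rail",g(*q,64))
c=R.inv().apply(np.array([528.4,71.4,58])-p);print("nest",c)
E
```

```text
[528.9  67.5  69.2]
lid [ 29.9 -24.3 -23.7]
lid [ 29.9  24.6 -23.8]
lid [-34.2  26.6 -23.9]
lid [-34.2 -25.4 -23.9]
base [ 23.9 -23.8   9.2]
base [24.  25.2  9.2]
rail [ 37.2 -26.4   5.3]
rail [37.2 19.   5.2]
rail [  7.2 -33.2   5.2]
rail [22.5 26.   5.2]
nest [ 0.3 -4.  11.2]
```

Call:
play_rows --hand '[40,40,40,40]' --delta_pos '[[0.0,0.0,-0.012],[0.004,-0.004,-0.012],[0.004,-0.004,-0.012],[0.004,-0.004,-0.012]]' --rot '[[0,0,0],[0,0,0],[0,0,0],[0,0,0]]'

```text
time_s: 6.7
eef_pos: [530.8, 72.9, 79.5]
ee_rot: [3.123, 0.345, -0.001]
contact_force: [0.5, 0.1, -1.5]
finger_gap: 51.1
```

```bash
python3 - <<'E'
from h import *
go(528.3,71.6,67,102.9);snap("wrist","w5",(140,150,420,420),2.8)
E
```

```text
t 6.7 pos [530.8  72.9  79.5] yaw -77.4 j6 1.41 gap 51.1 F [ 0.5  0.1 -1.5]
delta [-0.0027  0.0008  0.0125] rot [ 0.     0.001 -0.005]
rows>= 0.2 tool x az [0.98 0.22]
```

View pics/w5.png

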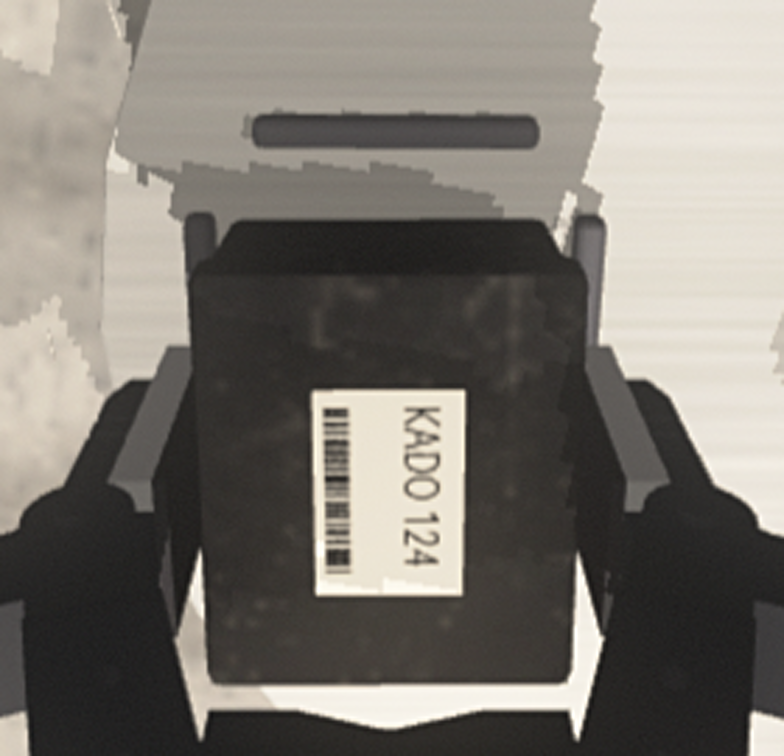

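```bash
python3 - <<'E'
from h import *
np.set_printoptions(precision=1,suppress=True)
from workcell import ctrl
s=ctrl.sense();R=Rn.from_rotvec(s["ee_rot"]);p=s["eef_pos"];print(p)
g=lambda x,y,z:R.inv().apply(atz("w5",140+(x-1)/2.8,150+(y-1)/2.8,z)-p)
for q in [(192,270),(585,270),(572,682),(210,682)]: print("lid",g(*q,103.3))
for q in [(395,148),(215,240),(575,240)]: print("rail",g(*q,64))
print("nest",R.inv().apply(np.array([528.4,71.4,58])-p))
E
```

```text
[530.7  72.9  79.5]
lid [ 29.9 -24.3 -23.8]
lid [ 30.   24.6 -23.8]
lid [-34.3  26.7 -23.8]
lid [-34.3 -25.5 -23.8]
rail [34.2  1.2 15.5]
rail [ 18.5 -28.2  15.5]
rail [18.5 30.8 15.5]
nest [-2.5  1.  21.5]
```

Call:
play_rows --hand '[40,40,40]' --delta_pos '[[0.001,0.001,0.006],[0.001,0.001,0.011],[0.001,0.001,0.011]]' --rot '[[0,0,0],[0,0,0],[0,0,0]]'

```text
time_s: 7.12
eef_pos: [532.4, 72.1, 68.7]
ee_rot: [3.123, 0.345, 0.0]
contact_force: [-0.2, -0.3, 1.8]
finger_gap: 51.1
```

```bash
python3 - <<'E'
from h import *
go(528.3,71.6,67,102.9);snap("wrist","w6",(140,150,420,420),2.8)
E
```

```text
t 7.12 pos [532.4  72.1  68.7] yaw -77.4 j6 1.41 gap 51.1 F [-0.2 -0.3  1.8]
delta [-0.0041 -0.0004  0.0017] rot [ 0.    -0.    -0.005]
rows>= 0.1 tool x az [0.98 0.22]
```

View pics/w6.png

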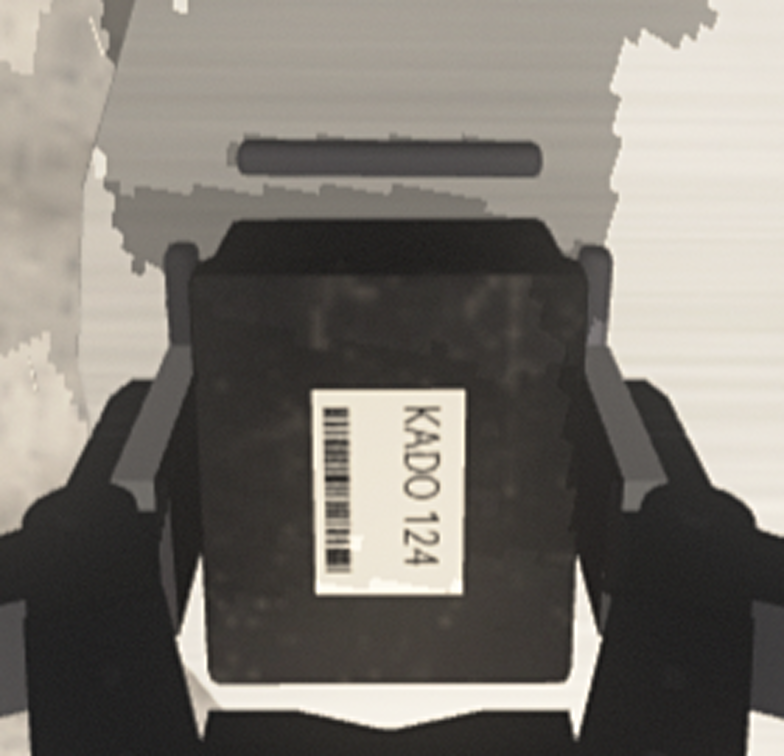

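Call:
play_rows --hand '[40,40,75,75,75]' --delta_pos '[[0,0,0.001],[0,0,0.0015],[0,0,0.001],[0,0,0.001],[0,0,0.001]]' --rot '[[0,0,0],[0,0,0],[0,0,0],[0,0,0],[0,0,0]]'

```text
time_s: 7.8
eef_pos: [532.1, 72.2, 67.5]
ee_rot: [-3.123, -0.345, 0.001]
contact_force: [-0.9, 0.5, -0.2]
finger_gap: 63.8
```

Call:
play_rows --hand '[75,75,75,75]' --delta_pos '[[0,0,-0.02],[0,0,-0.06],[0,0,-0.11],[0,0,-0.13]]' --rot '[[0,0,0],[0,0,0],[0,0,0],[0,0,0]]'

```text
time_s: 8.3
eef_pos: [533.9, 72.4, 200.7]
ee_rot: [3.122, 0.345, 0.007]
contact_force: [-0.0, -0.3, 0.1]
finger_gap: 64.4
```

```bash
python3 - <<'E'
from h import *
snap("wrist","w7");snap("top","t7",(195,165,420,290),3.4);go(536,-361,200,-3.1)
E
```

```text
t 8.4 pos [534.2  72.4 200.4] yaw -77.4 j6 1.41 gap 63.9 F [-0.2 -0.7 -0.4]
delta [-9.270e-02  4.233e-01  3.000e-04] rot [ 0.005 -0.004 -1.297]
rows>= 6.9 tool x az [0.98 0.22]
```

View pics/w7.png

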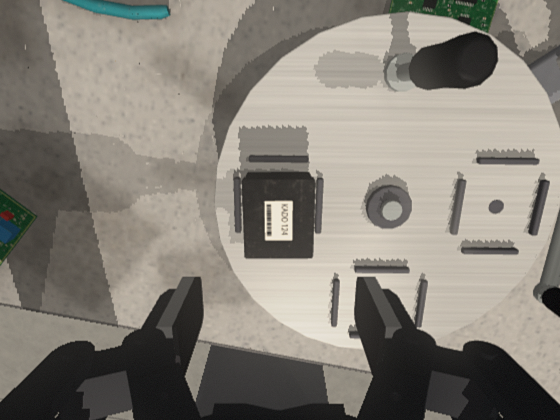

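View pics/t7.png

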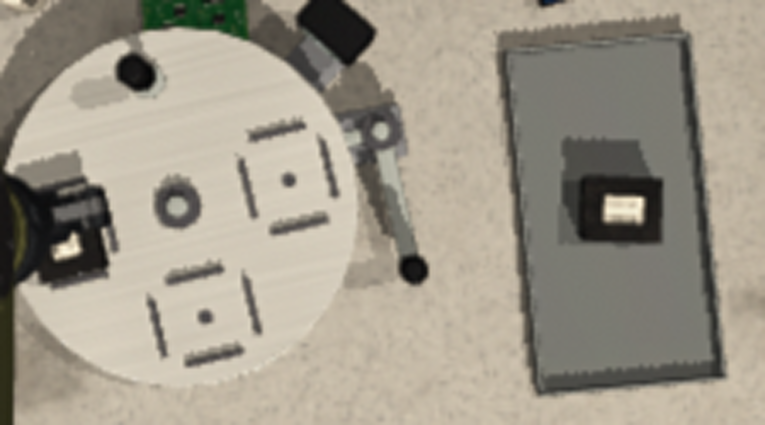

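Call:
play_rows --hand '[80,80,80,80,80]' --delta_pos '[[-0.012,0.053,0],[-0.023,0.106,0],[-0.035,0.159,0],[-0.046,0.212,0],[-0.058,0.265,0]]' --rot '[[0,0,-0.17],[0,0,-0.34],[0,0,-0.51],[0,0,-0.68],[0,0,-0.85]]'

```text
time_s: 9.02
eef_pos: [532.4, -200.3, 195.8]
ee_rot: [-2.696, -1.608, 0.002]
contact_force: [0.1, 0.6, 0.3]
finger_gap: 68.6
```

```bash
python3 - <<'E'
from h import *
go(536,-361,120,-3.1)
E
```

```text
t 9.03 pos [ 532.4 -200.3  195.8] yaw -28.4 j6 0.06 gap 68.6 F [0.1 0.6 0.3]
delta [-0.1397  0.0797  0.0756] rot [-0.003 -0.001 -0.441]
rows>= 2.8 tool x az [0.48 0.88]
```

Call:
play_rows --hand '[80,80,80,80,80]' --delta_pos '[[-0.05,0.028,0],[-0.1,0.056,0.02],[-0.14,0.08,0.05],[-0.14,0.08,0.075],[-0.14,0.08,0.075]]' --rot '[[0,0,-0.16],[0,0,-0.32],[0,0,-0.441],[0,0,-0.441],[0,0,-0.441]]'

```text
time_s: 9.65
eef_pos: [533.5, -358.9, 118.3]
ee_rot: [-2.282, -2.146, 0.002]
contact_force: [-0.0, -1.0, -0.4]
finger_gap: 68.3
```

```bash
python3 - <<'E'
from h import *
go(536,-361,11,-3.1);snap("wrist","w8")
E
```

```text
t 9.65 pos [ 533.5 -358.9  118.3] yaw -3.5 j6 -0.6 gap 68.3 F [-0.  -1.  -0.4]
delta [-0.0025  0.0034  0.1072] rot [-0.007 -0.005 -0.007]
rows>= 1.7 tool x az [0.06 1.  ]
```

View pics/w8.png

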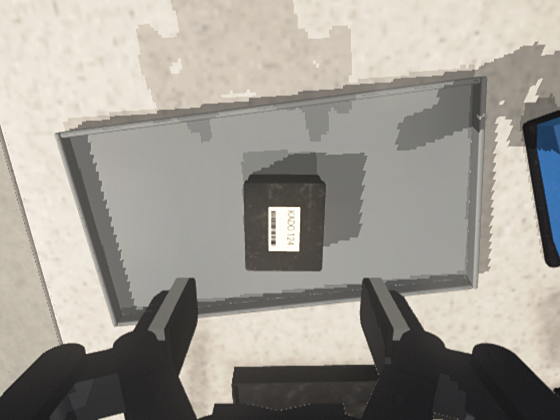

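```bash
python3 - <<'E'
from h import *
P=np.array([atz("w8",*p,37) for p in [(246,184),(325,184),(322,271),(246,270)]]);print(P.mean(0),P)
go(*P.mean(0)[:2],11,-3.1)
E
```

```text
[ 536.75857691 -361.72787899   37.        ] [[ 514.37738216 -330.63185105   37.        ]
 [ 563.38515897 -333.52280078   37.        ]
 [ 560.08423676 -393.20096478   37.        ]
 [ 509.18752973 -389.55589934   37.        ]]
t 9.7 pos [ 534.8 -359.2  120.3] yaw -3.5 j6 -0.6 gap 68.0 F [ 0.6 -0.1  0.2]
delta [-0.0027  0.0026  0.1092] rot [-0.004 -0.003 -0.006]
rows>= 1.7 tool x az [0.06 1.  ]
```

Call:
play_rows --hand '[80,80,80,80]' --delta_pos '[[-0.002,0.001,0.05],[-0.002,0.001,0.095],[-0.002,0.001,0.109],[-0.002,0.001,0.109]]' --rot '[[0,0,0],[0,0,0],[0,0,0],[0,0,0]]'

```text
time_s: 10.2
eef_pos: [537.5, -361.7, 13.9]
ee_rot: [-2.286, -2.154, 0.0]
contact_force: [0.3, 0.3, -0.3]
finger_gap: 68.1
```

Call:
play_rows --hand '[40,40,40,40]' --delta_pos '[[0,0,0],[0,0,0],[0,0,0],[0,0,0]]' --rot '[[0,0,0],[0,0,0],[0,0,0],[0,0,0]]' --grip_force 60

```text
time_s: 10.7
eef_pos: [538.9, -363.4, 16.3]
ee_rot: [2.284, 2.151, 0.001]
contact_force: [-0.1, 1.1, 7.2]
finger_gap: 50.9
```

Call:
play_rows --hand '[40,40,40,40,40]' --delta_pos '[[0,0,-0.03],[0,0,-0.08],[0,0,-0.13],[0,0,-0.18],[0,0,-0.18]]' --rot '[[0,0,0],[0,0,0],[0,0,0],[0,0,0],[0,0,0]]'

```text
time_s: 11.32
eef_pos: [540.0, -364.5, 200.1]
ee_rot: [2.278, 2.146, 0.003]
contact_force: [0.1, 0.7, -2.0]
finger_gap: 50.6
```

```bash
python3 - <<'E'
from h import *
c=np.radians(192.8);n=np.array([547.9,-14])+88*np.array([np.cos(c),np.sin(c)]);print(n)
go(*n,190,12.8)
E
```

```text
[462.08685682 -33.49626779]
t 11.32 pos [ 540.  -364.5  200.1] yaw -3.4 j6 -0.6 gap 50.6 F [ 0.1  0.7 -2. ]
delta [ 0.3258 -0.0977  0.007 ] rot [ 0.009  0.008 -0.283]
rows>= 5.4 tool x az [0.06 1.  ]
```

Call:
play_rows --hand '[40,40,40,40,40]' --delta_pos '[[0.054,-0.016,0],[0.108,-0.032,0],[0.162,-0.048,0],[0.216,-0.064,0],[0.271,-0.081,0]]' --rot '[[0,0,-0.07],[0,0,-0.14],[0,0,-0.21],[0,0,-0.283],[0,0,-0.283]]'

```text
time_s: 11.95
eef_pos: [471.2, -85.1, 193.0]
ee_rot: [-1.96, -2.454, 0.0]
contact_force: [0.9, 0.4, -1.6]
finger_gap: 50.7
```

```bash
python3 - <<'E'
from h import *
go(462,-33.5,125,12.8)
E
```

```text
t 11.95 pos [471.2 -85.1 193. ] yaw 12.8 j6 -0.49 gap 50.7 F [ 0.9  0.4 -1.6]
delta [0.0523 0.0025 0.068 ] rot [-0.001 -0.001 -0.001]
rows>= 1.4 tool x az [-0.22  0.98]
```

Call:
play_rows --hand '[40,40,40,40,40]' --delta_pos '[[0.04,0.002,0.02],[0.053,0.003,0.06],[0.053,0.003,0.09],[0.053,0.003,0.09],[0.053,0.003,0.09]]' --rot '[[0,0,0],[0,0,0],[0,0,0],[0,0,0],[0,0,0]]'

```text
time_s: 12.58
eef_pos: [464.2, -34.8, 104.2]
ee_rot: [1.961, 2.454, 0.0]
contact_force: [0.4, -0.2, -1.3]
finger_gap: 50.4
```

```bash
python3 - <<'E'
from h import *
go(462,-33.5,68,12.8);snap("wrist","w9",(140,150,420,420),2.8)
E
```

```text
t 12.57 pos [464.2 -34.8 104.2] yaw 12.8 j6 -0.39 gap 50.4 F [ 0.4 -0.2 -1.3]
delta [ 0.0017 -0.0018  0.0362] rot [ 0.     0.    -0.001]
rows>= 0.6 tool x az [-0.22  0.98]
```

View pics/w9.png

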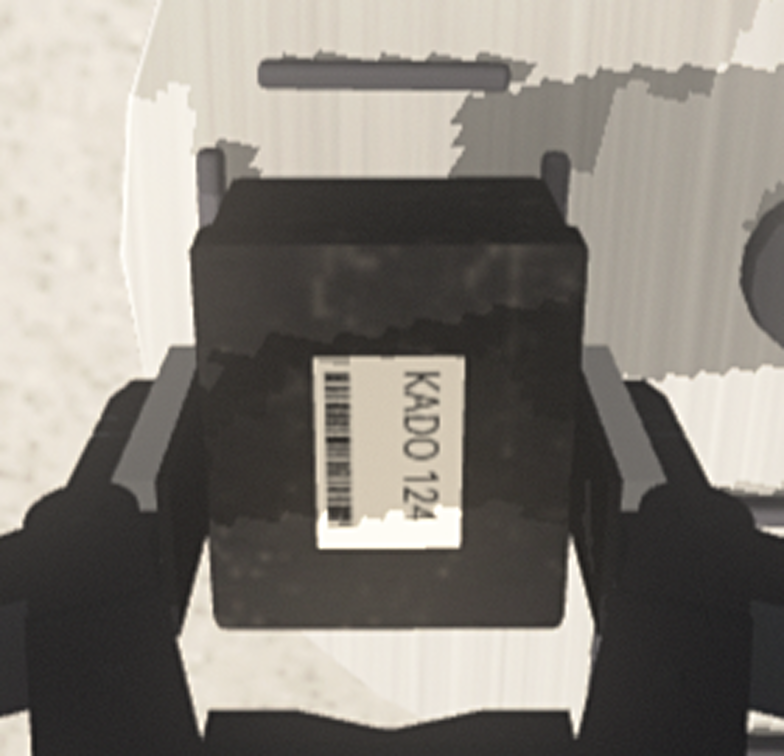

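```bash
cat > fit.py <<'E'
from h import *
np.set_printoptions(precision=1,suppress=True)
def fit(name,lid,rails,lz,s=None):
    from workcell import ctrl
    s=ctrl.sense();R=Rn.from_rotvec(s["ee_rot"]);p=s["eef_pos"]
    g=lambda x,y,z:R.inv().apply(atz(name,140+(x-1)/2.8,150+(y-1)/2.8,z)-p)
    L=np.array([g(*q,p[2]+lz) for q in lid]);print("lid",L.mean(0)[:2],L[:,:2].tolist())
    for q in rails: print("rail",g(*q,64))
E
python3 - <<'E'
from fit import *
fit("w9",[(193,240),(585,240),(563,628),(218,628)],[(385,89),(225,180),(542,180)],22)
E
```

```text
lid [ 4.  -0.5] [[33.68570175993016, -25.011790685960403], [33.72808345648258, 23.81554578831524], [-25.667932392693373, 24.286826434127565], [-25.707401366575915, -24.92679674850853]]
rail [38.3 -1.4 40.7]
rail [ 21.  -31.2  40.6]
rail [21.1 27.8 40.7]
```

```bash
cat > pnp.py <<'E'
from h import *
np.set_printoptions(precision=2,suppress=True)
def pnp(px,ori=(140,150),k=2.8,fx=369.08):
    # tool frame via tool_from_camera ; lid corners order front-left, front-right, rear-right, rear-left
    from workcell import ctrl
    c=cal("w9");K=np.array([[c["fx"],0,c["cx"]],[0,c["fy"],c["cy"]],[0,0,1.]])
    T=np.array([[0.001,-0.949,-0.314,80.534],[1,0,.001,.058],[-.001,-.314,.949,-142.444]])
    obj=np.array([[31,-26,0],[31,26,0],[-31,26,0],[-31,-26,0]],float)
    im=np.array([[ori[0]+(x-1)/k,ori[1]+(y-1)/k] for x,y in px])
    ok,r,t=cv2.solvePnP(obj,im,K,None,flags=cv2.SOLVEPNP_ITERATIVE)
    R=T[:,:3]@cv2.Rodrigues(r)[0];p=T[:,:3]@t[:,0]+T[:,3]
    print("centre lid tool",p,"rotdeg",np.degrees(Rn.from_matrix(R).as_rotvec()))
E
python3 - <<'E'
from pnp import *
pnp([(190,270),(587,270),(573,684),(208,684)])
pnp([(191,238),(587,238),(565,630),(213,630)])
E
```

```text
centre lid tool [ -3.43   0.31 -21.08] rotdeg [-0.44 -6.02 -0.3 ]
centre lid tool [  0.23   0.28 -16.86] rotdeg [-0.07 -1.29 -0.05]
```

```bash
python3 - <<'E'
from fit import *
s=lambda n,x,y,z:None
from workcell import ctrl
S=ctrl.sense();R=Rn.from_rotvec(S["ee_rot"]);p=S["eef_pos"]
for tz in (10,13,16): print(tz,[R.inv().apply(atz("w9",140+(x-1)/2.8,150+(y-1)/2.8,p[2]-tz)-p) for x,y in [(235,180),(543,180)]])
E
```

```text
10 [array([ 31.1, -24.5,   9.9]), array([31.1, 23.2, 10. ])]
13 [array([ 30.1, -24.9,  12.9]), array([30.1, 23.7, 13. ])]
16 [array([ 29.1, -25.4,  15.9]), array([29.1, 24.1, 16. ])]
```

Call:
play_rows --hand '[40,40,40,40]' --delta_pos '[[0.0025,-0.0015,0.01],[0.0025,-0.0015,0.022],[0.0025,-0.0015,0.022],[0.0025,-0.0015,0.022]]' --rot '[[0,0,0],[0,0,0],[0,0,0],[0,0,0]]'

```text
time_s: 13.12
eef_pos: [461.8, -32.5, 81.6]
ee_rot: [-1.96, -2.455, 0.0]
contact_force: [-0.6, 0.1, -1.5]
finger_gap: 50.6
```

```bash
python3 - <<'E'
from h import *
go(462,-33.5,68,12.8);snap("wrist","w10",(140,150,420,420),2.8)
E
```

```text
t 13.12 pos [461.8 -32.5  81.6] yaw 12.8 j6 -0.38 gap 50.6 F [-0.6  0.1 -1.5]
delta [-0.001  -0.      0.0136] rot [-0. -0. -0.]
rows>= 0.2 tool x az [-0.22  0.98]
```

View pics/w10.png

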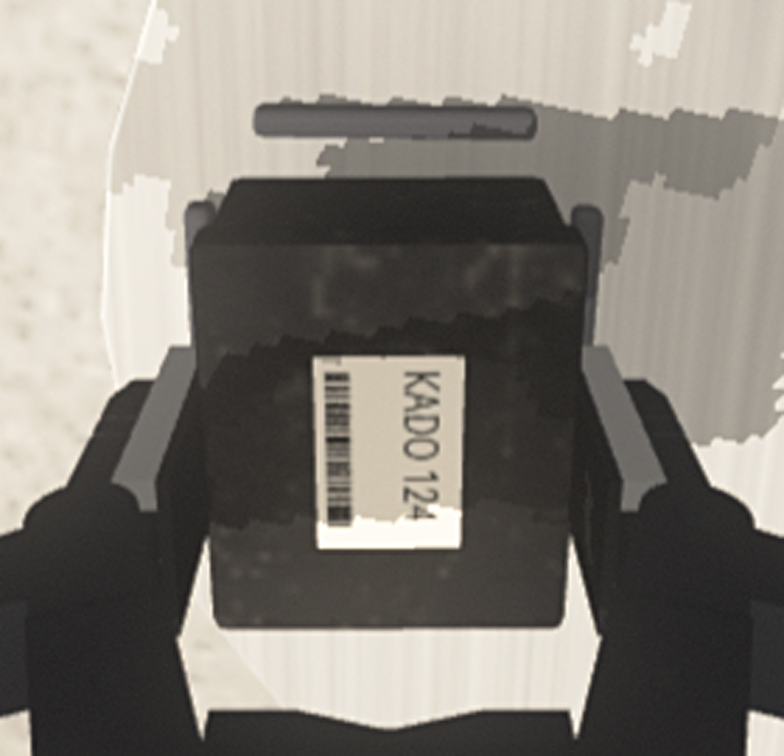

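```bash
python3 - <<'E'
from fit import *
fit("w10",[(193,240),(585,240),(563,628),(218,628)],[(385,138),(214,240),(572,240)],20)
E
```

```text
lid [ 2.3 -0.1] [[32.55748963442277, -25.126035775644326], [32.605564295515194, 24.637665849629766], [-27.905088655094033, 25.104026192614917], [-27.96703462696097, -25.04591734710022]]
rail [35.3 -0.9 17.8]
rail [ 17.7 -29.3  17.8]
rail [17.7 30.2 17.8]
```

Call:
play_rows --hand '[40,40,40,40]' --delta_pos '[[0,0,0.006],[0,0,0.01],[0,0,0.012],[0,0,0.012]]' --rot '[[0,0,0],[0,0,0],[0,0,0],[0,0,0]]'

```text
time_s: 13.68
eef_pos: [461.6, -32.4, 70.3]
ee_rot: [-1.96, -2.455, 0.0]
contact_force: [-1.8, 0.1, 6.5]
finger_gap: 50.6
```

```bash
python3 - <<'E'
from h import *
go(462,-33.5,68,12.8);snap("wrist","w11",(140,150,420,420),2.8)
E
```

```text
t 13.68 pos [461.6 -32.4  70.3] yaw 12.8 j6 -0.38 gap 50.6 F [-1.8  0.1  6.5]
delta [-0.0012  0.0002  0.0023] rot [-0. -0. -0.]
rows>= 0.0 tool x az [-0.22  0.98]
```

View pics/w11.png

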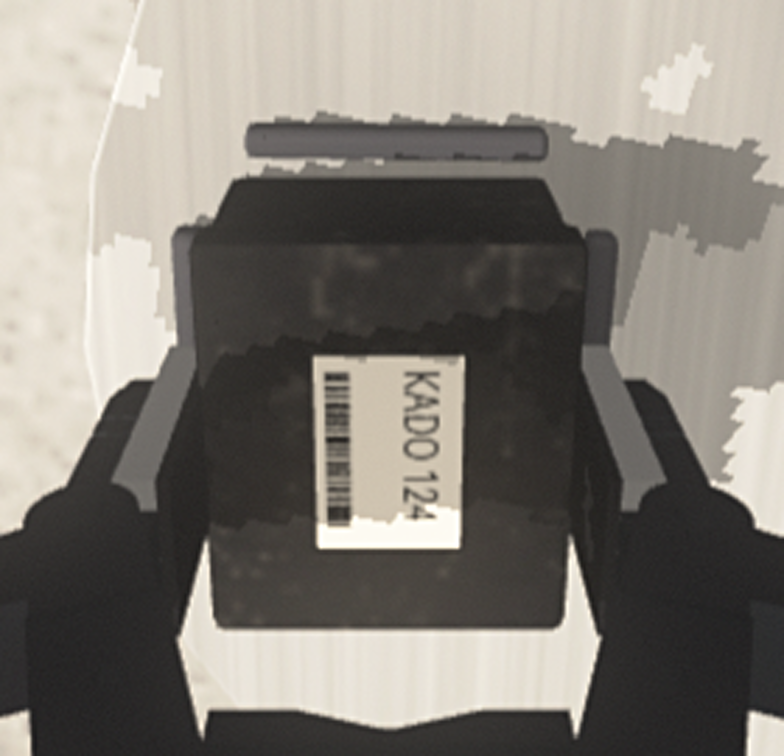

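Call:
play_rows --hand '[75,75,75]' --delta_pos '[[0,0,-0.001],[0,0,-0.001],[0,0,-0.001]]' --rot '[[0,0,0],[0,0,0],[0,0,0]]'

```text
time_s: 14.1
eef_pos: [461.9, -32.5, 70.7]
ee_rot: [1.96, 2.455, 0.0]
contact_force: [0.3, -0.7, -0.6]
finger_gap: 64.0
```

Call:
play_rows --hand '[75,75,75,75]' --delta_pos '[[0,0,-0.02],[0,0,-0.06],[0,0,-0.12],[-0.06,0,-0.16]]' --rot '[[0,0,0],[0,0,0],[0,0,0],[0,0,0]]'

```text
time_s: 14.6
eef_pos: [473.7, -81.4, 228.2]
ee_rot: [1.953, 2.458, 0.004]
contact_force: [1.1, -0.6, -0.6]
finger_gap: 63.8
```

```bash
python3 - <<'E'
from h import *
snap("wrist","w12");snap("top","t12",(195,165,345,290),5);go(494.5,-193,140,100)
E
```

```text
t 14.7 pos [478.1 -87.6 230.2] yaw 12.6 j6 -0.49 gap 64.1 F [0.9 0.4 0.4]
delta [-0.1058 -0.008   0.091 ] rot [ 0.002  0.014 -1.525]
rows>= 8.2 tool x az [-0.22  0.98]
```

View pics/w12.png

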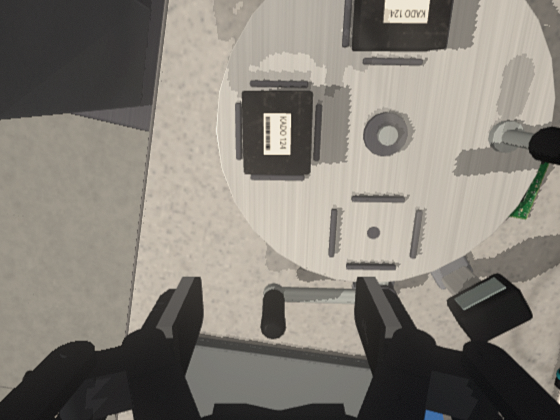

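View pics/t12.png

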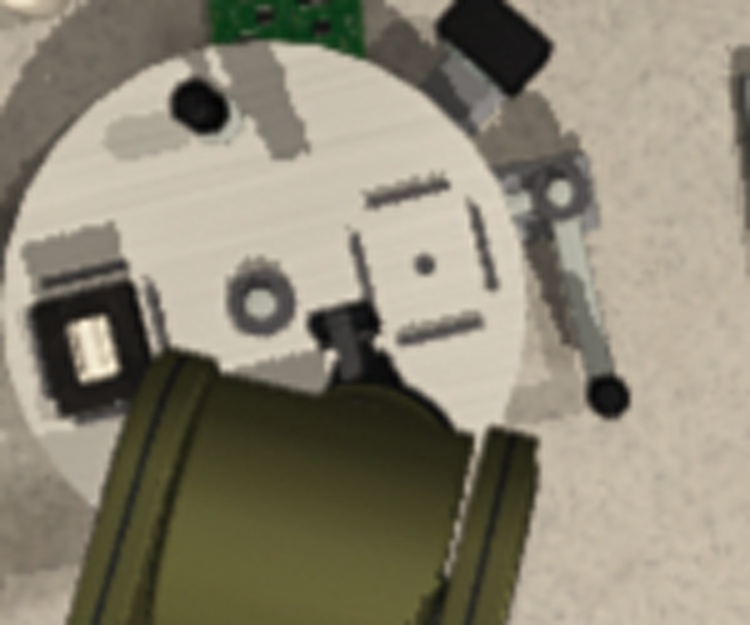

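```bash
sed -i 's/((yaw-cy+90)%180-90)/(((yaw-cy+180)%360-180) if exact else ((yaw-cy+90)%180-90))/; s/def go(x,y,z,yaw=None,n=None)/def go(x,y,z,yaw=None,exact=True)/' h.py; python3 - <<'E'
from h import *
go(494.5,-193,150,-80)
E
```

```text
t 14.7 pos [478.1 -87.6 230.2] yaw 12.6 j6 -0.49 gap 64.1 F [0.9 0.4 0.4]
delta [-0.1058 -0.0079  0.081 ] rot [ 0.014 -0.002  1.617]
rows>= 8.7 tool x az [-0.22  0.98]
```

Call:
play_rows --hand '[60,60,60,60,60]' --delta_pos '[[-0.03,-0.002,0],[-0.06,-0.004,0],[-0.09,-0.006,0],[-0.106,-0.008,0.02],[-0.106,-0.008,0.05]]' --rot '[[0.005,0,0.18],[0.01,0,0.36],[0.01,0,0.54],[0.01,0,0.72],[0.01,0,0.9]]'

```text
time_s: 15.32
eef_pos: [489.6, -189.6, 174.8]
ee_rot: [-2.834, -1.344, 0.01]
contact_force: [0.2, -0.3, 0.3]
finger_gap: 51.3
```

Call:
play_rows --hand '[60,60,60,60,60]' --delta_pos '[[0,0,0.03],[0,0,0.03],[0,0,0.03],[0,0,0.03],[0,0,0.03]]' --rot '[[0,0,0.18],[0,0,0.36],[0,0,0.54],[0,0,0.717],[0,0,0.717]]'

```text
time_s: 15.95
eef_pos: [488.1, -187.6, 144.6]
ee_rot: [-3.125, -0.28, 0.017]
contact_force: [0.4, -0.1, -0.3]
finger_gap: 51.5
```

```bash
python3 - <<'E'
from h import *
snap("wrist","w13");go(494.5,-193,150,-80)
E
```

```text
t 16.0 pos [ 488.1 -187.8  144.8] yaw -79.7 j6 0.95 gap 51.5 F [-0.2  0.1 -0.8]
delta [ 0.0053  0.0063 -0.0053] rot [-0.005  0.01   0.006]
rows>= 0.2 tool x az [0.98 0.18]
```

View pics/w13.png

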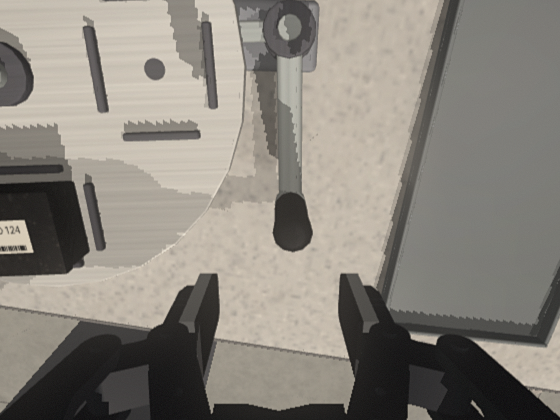

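```bash
python3 - <<'E'
from h import *
g=atz("w13",293,233,100);p=atz("w13",290,27,50);print(g,p,atz("w13",154,69,58))
go(g[0],g[1],65,-80)
E
```

```text
[ 497.31877722 -194.03280485  100.        ] [ 602.9615164  -173.41410631   50.        ] [ 566.49114565 -100.40559149   58.        ]
t 16.0 pos [ 488.1 -187.8  144.8] yaw -79.7 j6 0.95 gap 51.5 F [-0.2  0.1 -0.8]
delta [0.0087 0.0082 0.0796] rot [-0.005  0.01   0.006]
rows>= 1.3 tool x az [0.98 0.18]
```

Call:
play_rows --hand '[60,60,60,60,45]' --delta_pos '[[0.0075,0.0075,0.0],[0.0075,0.0075,0.04],[0.0075,0.0075,0.075],[0.0075,0.0075,0.08],[0.0075,0.0075,0.08]]' --rot '[[-0.005,0.01,0],[-0.005,0.01,0],[-0.005,0.01,0],[-0.005,0.01,0],[-0.005,0.01,0]]'

```text
time_s: 16.62
eef_pos: [497.2, -194.5, 65.6]
ee_rot: [3.128, 0.278, 0.002]
contact_force: [0.2, 0.3, -0.1]
finger_gap: 38.6
```

```bash
python3 - <<'E'
from h import *
snap("wrist","w14");go(495.5,-193.5,65,-80)
E
```

```text
t 16.68 pos [ 497.7 -194.7   66.3] yaw -79.8 j6 0.94 gap 38.3 F [ 0.2  0.2 -0. ]
delta [-0.002  -0.0016  0.0013] rot [ 0.002 -0.003  0.003]
rows>= 0.0 tool x az [0.98 0.18]
```

View pics/w14.png

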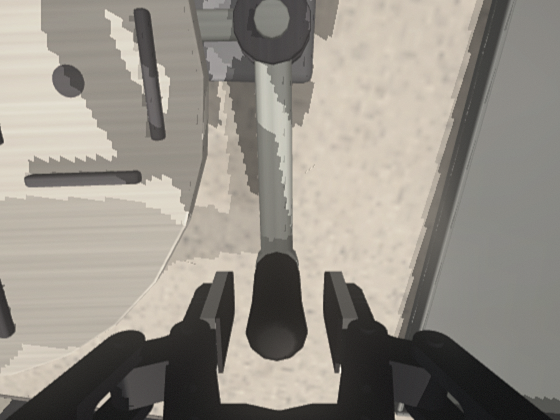

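Call:
play_rows --hand '[45,45,45,45,45]' --delta_pos '[[0.001,0.013,0],[0.003,0.026,0],[0.007,0.039,0],[0.013,0.051,0],[0.02,0.0625,0]]' --rot '[[0,0,-0.122],[0,0,-0.244],[0,0,-0.367],[0,0,-0.489],[0,0,-0.611]]'

```text
time_s: 17.3
eef_pos: [527.7, -251.8, 67.0]
ee_rot: [2.898, 1.211, 0.003]
contact_force: [-0.5, 3.1, -0.4]
finger_gap: 38.3
```

Call:
play_rows --hand '[45,45,45,45,45]' --delta_pos '[[0.001,0.013,0],[0.003,0.026,0],[0.007,0.039,0],[0.013,0.051,0],[0.02,0.0625,0]]' --rot '[[0,0,-0.122],[0,0,-0.244],[0,0,-0.367],[0,0,-0.489],[0,0,-0.611]]'

```text
time_s: 17.92
eef_pos: [585.4, -281.7, 67.0]
ee_rot: [2.399, 2.027, 0.0]
contact_force: [-2.1, 2.5, -0.3]
finger_gap: 38.5
```

```bash
python3 - <<'E'
from h import *
snap("wrist","w15");go(621.7,-281,65,10)
E
```

```text
t 17.98 pos [ 587.8 -282.5   67.2] yaw -9.4 j6 -0.35 gap 38.8 F [-0.1  0.6 -0.8]
delta [0.007  0.0332 0.0023] rot [ 0.004  0.002 -0.339]
rows>= 1.8 tool x az [0.16 0.99]
```

View pics/w15.png

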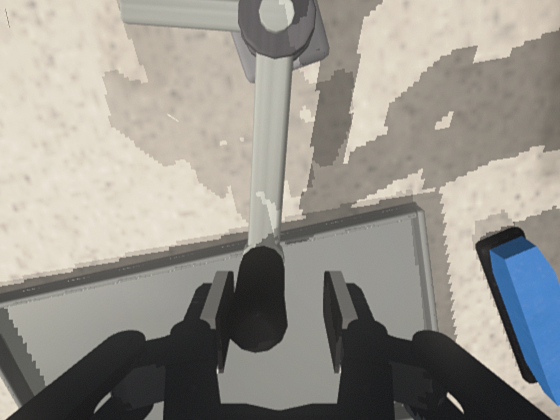

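Call:
play_rows --hand '[45,45,45,45]' --delta_pos '[[0.001,0.013,0],[0.003,0.026,0],[0.006,0.036,0],[0.007,0.039,0]]' --rot '[[0,0,-0.122],[0,0,-0.244],[0,0,-0.339],[0,0,-0.339]]'

```text
time_s: 18.48
eef_pos: [625.5, -282.0, 66.8]
ee_rot: [2.029, 2.395, -0.001]
contact_force: [-2.4, 0.3, 1.8]
finger_gap: 38.7
```

```bash
python3 - <<'E'
from h import *
snap("wrist","w16");go(621.7,-281,65,10)
E
```

```text
t 18.52 pos [ 625.8 -282.1   66.8] yaw 9.4 j6 -0.65 gap 38.3 F [-1.9  0.6  0.9]
delta [ 0.0018 -0.0038  0.0018] rot [ 0.002  0.002 -0.01 ]
rows>= 0.1 tool x az [-0.16  0.99]
```

View pics/w16.png

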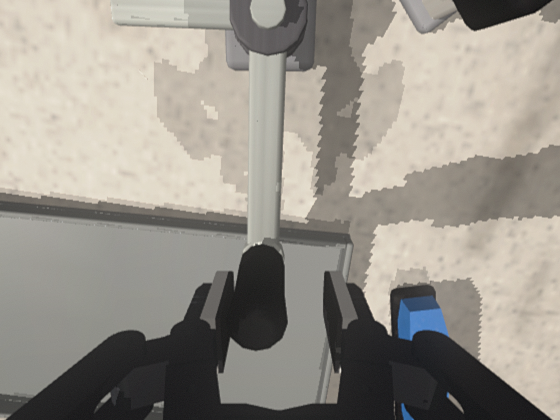

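Call:
play_rows --hand '[45,45,45]' --delta_pos '[[0,0.003,0],[0,0.006,0],[0,0.009,0]]' --rot '[[0,0,0],[0,0,0],[0,0,0]]'

```text
time_s: 18.9
eef_pos: [628.4, -281.8, 66.2]
ee_rot: [-2.025, -2.395, 0.013]
contact_force: [-18.9, -5.3, 11.3]
finger_gap: 38.3
```

Call:
play_rows --hand '[60,60,60,60,60]' --delta_pos '[[0,-0.008,0],[0,-0.01,0],[0,-0.01,-0.04],[0,-0.01,-0.1],[0,-0.01,-0.15]]' --rot '[[0,0,0],[0,0,0],[0,0,0],[0,0,0],[0,0,0]]'

```text
time_s: 19.52
eef_pos: [625.3, -281.9, 217.8]
ee_rot: [2.026, 2.396, 0.002]
contact_force: [0.7, -0.4, -0.1]
finger_gap: 51.1
```

```bash
python3 - <<'E'
from h import *
snap("top","t17",(195,165,405,290),3.8);snap("scene","s17",(200,180,360,330),3.8);go(645,8,230,-90)
E
```

```text
t 19.62 pos [ 628.8 -283.7  223.7] yaw 9.6 j6 -0.65 gap 50.8 F [ 1.1 -0.2 -0.6]
delta [ 0.2849  0.0645 -0.0083] rot [ 0.019 -0.005  1.738]
rows>= 9.3 tool x az [-0.17  0.99]
```

View pics/t17.png

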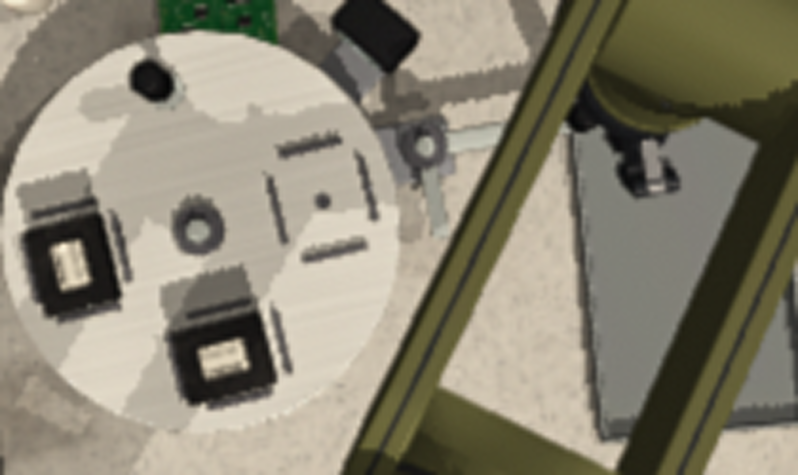

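View pics/s17.png

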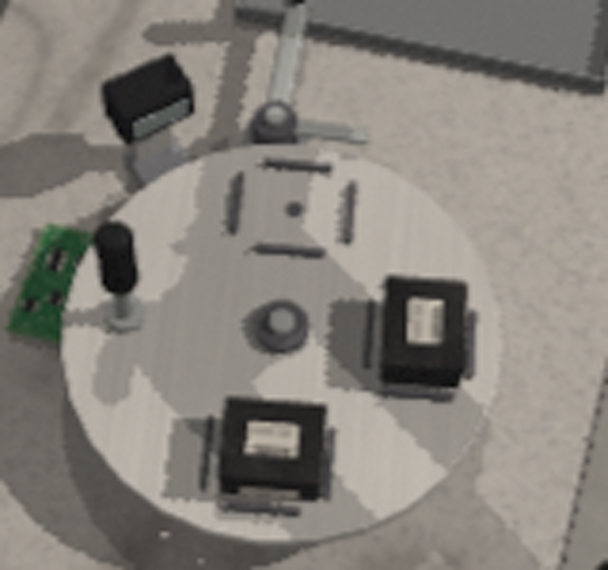

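```bash
python3 - <<'E'
from h import *
go(645,8,210,5)
E
```

```text
t 19.62 pos [ 628.8 -283.7  223.7] yaw 9.6 j6 -0.65 gap 50.8 F [ 1.1 -0.2 -0.6]
delta [0.2851 0.0642 0.0117] rot [0.014 0.01  0.08 ]
rows>= 4.7 tool x az [-0.17  0.99]
```

Call:
play_rows --hand '[70,70,70,70,70]' --delta_pos '[[0.057,0.013,0],[0.114,0.026,0],[0.171,0.039,0],[0.228,0.052,0],[0.285,0.064,0]]' --rot '[[0,0,0.02],[0,0,0.04],[0,0,0.06],[0,0,0.08],[0,0,0.08]]'

```text
time_s: 20.25
eef_pos: [640.0, 12.0, 214.7]
ee_rot: [2.122, 2.314, 0.001]
contact_force: [0.6, -0.2, -0.4]
finger_gap: 60.0
```

Call:
play_rows --hand '[70,70]' --delta_pos '[[0,0,0.01],[0,0,0.01]]' --rot '[[0,0,0],[0,0,0]]'

```text
time_s: 20.5
eef_pos: [639.2, 10.2, 203.9]
ee_rot: [2.121, 2.317, -0.002]
contact_force: [-0.6, -0.2, -0.2]
finger_gap: 59.7
```

```bash
python3 - <<'E'
from h import *
snap("wrist","w18");go(645,8,122,5)
E
```

```text
t 20.55 pos [639.6   9.3 204.4] yaw 5.0 j6 -0.14 gap 60.0 F [ 0.7 -0.4  0.5]
delta [-0.0016  0.0053  0.0824] rot [-0.     0.001 -0.   ]
rows>= 1.3 tool x az [-0.09  1.  ]
```

View pics/w18.png

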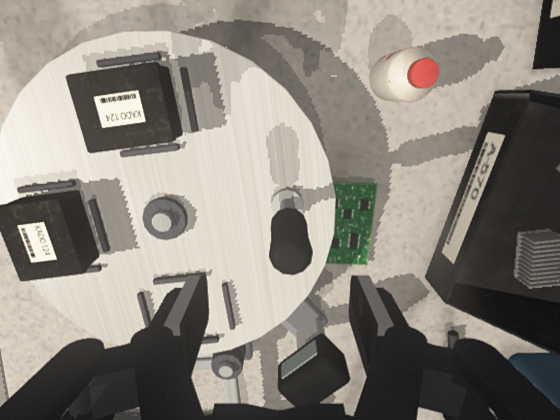

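```bash
python3 - <<'E'
from h import *
g=atz("w18",291,253,166);print(g,atz("w18",167,217,72))
go(g[0],g[1],122,5)
E
```

```text
[645.86220869  10.25978123 166.        ] [553.03492923  -9.66266202  72.        ]
t 20.55 pos [639.6   9.3 204.4] yaw 5.0 j6 -0.14 gap 60.0 F [ 0.7 -0.4  0.5]
delta [0.0005 0.0063 0.0824] rot [-0.     0.001 -0.   ]
rows>= 1.3 tool x az [-0.09  1.  ]
```

Call:
play_rows --hand '[70,70,70,70]' --delta_pos '[[0.0005,0.006,0.01],[0.0005,0.006,0.05],[0.0005,0.006,0.082],[0.0005,0.006,0.082]]' --rot '[[0,0,0],[0,0,0],[0,0,0],[0,0,0]]'

```text
time_s: 21.05
eef_pos: [643.8, 9.5, 120.1]
ee_rot: [-2.123, -2.311, 0.006]
contact_force: [-0.2, 0.2, 0.7]
finger_gap: 59.8
```

Call:
play_rows --hand '[10,10,10,10,10]' --delta_pos '[[0,0,0],[0,0,0],[0,0,0],[0,0,0],[0,0,0]]' --rot '[[0,0,0],[0,0,0],[0,0,0],[0,0,0],[0,0,0]]' --grip_force 40

```text
time_s: 21.68
eef_pos: [646.1, 10.2, 125.3]
ee_rot: [2.12, 2.313, 0.001]
contact_force: [-4.4, -1.3, 5.3]
finger_gap: 23.3
```

```bash
python3 - <<'E'
from h import *
snap("wrist","w19");go(645.4,8.2,122,5)
E
```

```text
t 21.73 pos [646.1  10.2 125.4] yaw 5.0 j6 -0.13 gap 23.2 F [-4.1 -2.   6.6]
delta [-0.0019 -0.0008  0.0034] rot [ 0.003  0.002 -0.   ]
rows>= 0.1 tool x az [-0.09  1.  ]
```

View pics/w19.png

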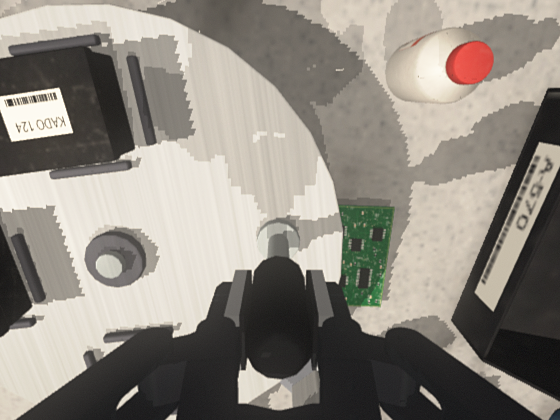

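```bash
cat > arc.py <<'E'
import numpy as np
a=12.8
f=lambda t:np.array([np.cos(np.radians(t-95)),np.cos(np.radians(t-5))])*.1
for c in range(9):
    print(c,[list(np.round(f(a+9*(i+1))-f(a),4)) for i in range(5)]); a+=45
E
python3 arc.py | sed 's/np.float64//g'
```

```text
0 [[(0.0153), (-0.0033)], [(0.03), (-0.009)], [(0.0435), (-0.017)], [(0.0556), (-0.0269)], [(0.0661), (-0.0386)]]
1 [[(0.0085), (-0.0132)], [(0.0148), (-0.0276)], [(0.0188), (-0.0428)], [(0.0203), (-0.0584)], [(0.0194), (-0.074)]]
2 [[(-0.0033), (-0.0153)], [(-0.009), (-0.03)], [(-0.017), (-0.0435)], [(-0.0269), (-0.0556)], [(-0.0386), (-0.0661)]]
3 [[(-0.0132), (-0.0085)], [(-0.0276), (-0.0148)], [(-0.0428), (-0.0188)], [(-0.0584), (-0.0203)], [(-0.074), (-0.0194)]]
4 [[(-0.0153), (0.0033)], [(-0.03), (0.009)], [(-0.0435), (0.017)], [(-0.0556), (0.0269)], [(-0.0661), (0.0386)]]
5 [[(-0.0085), (0.0132)], [(-0.0148), (0.0276)], [(-0.0188), (0.0428)], [(-0.0203), (0.0584)], [(-0.0194), (0.074)]]
6 [[(0.0033), (0.0153)], [(0.009), (0.03)], [(0.017), (0.0435)], [(0.0269), (0.0556)], [(0.0386), (0.0661)]]
7 [[(0.0132), (0.0085)], [(0.0276), (0.0148)], [(0.0428), (0.0188)], [(0.0584), (0.0203)], [(0.074), (0.0194)]]
8 [[(0.0153), (-0.0033)], [(0.03), (-0.009)], [(0.0435), (-0.017)], [(0.0556), (-0.0269)], [(0.0661), (-0.0386)]]
```

Call:
play_rows --hand '[10,10,10,10,10]' --delta_pos '[[0.0153,-0.0033,0],[0.03,-0.009,0],[0.0435,-0.017,0],[0.0556,-0.0269,0],[0.0661,-0.0386,0]]' --rot '[[0,0,0],[0,0,0],[0,0,0],[0,0,0],[0,0,0]]'

```text
time_s: 22.35
eef_pos: [603.7, 72.6, 125.3]
ee_rot: [2.117, 2.311, 0.004]
contact_force: [-0.1, -5.4, 7.4]
finger_gap: 23.0
```

```bash
python3 - <<'E'
from h import *
a=np.radians(57.8);go(547.9+100*np.cos(a),-14+100*np.sin(a),122,5);snap("wrist","w20")
E
```

```text
t 22.35 pos [603.7  72.6 125.3] yaw 5.0 j6 -0.03 gap 23.0 F [-0.1 -5.4  7.4]
delta [-0.0017 -0.0027  0.0033] rot [0.007 0.003 0.   ]
rows>= 0.1 tool x az [-0.09  1.  ]
```

View pics/w20.png

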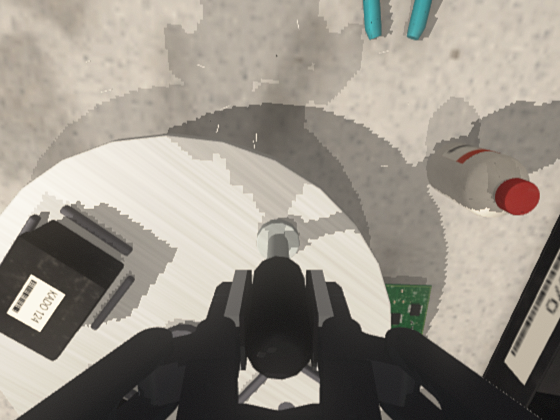

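Call:
play_rows --hand '[10,10,10,10,10]' --delta_pos '[[0.0085,-0.0132,0],[0.0148,-0.0276,0],[0.0188,-0.0428,0],[0.0203,-0.0584,0],[0.0194,-0.074,0]]' --rot '[[0,0,0],[0,0,0],[0,0,0],[0,0,0],[0,0,0]]'

```text
time_s: 23.02
eef_pos: [529.3, 87.5, 125.3]
ee_rot: [2.119, 2.311, 0.011]
contact_force: [3.4, 1.5, 6.9]
finger_gap: 23.2
```

Call:
play_rows --hand '[10,10,10,10,10]' --delta_pos '[[-0.0033,-0.0153,0],[-0.009,-0.03,0],[-0.017,-0.0435,0],[-0.0269,-0.0556,0],[-0.0386,-0.0661,0]]' --rot '[[0,0,0],[0,0,0],[0,0,0],[0,0,0],[0,0,0]]'

```text
time_s: 23.65
eef_pos: [464.6, 44.0, 125.2]
ee_rot: [2.122, 2.314, 0.009]
contact_force: [-1.5, 4.5, 12.8]
finger_gap: 23.0
```

```bash
python3 - <<'E'
from h import *
a=np.radians(147.8);go(547.9+100*np.cos(a),-14+100*np.sin(a),122,5);snap("wrist","w21");snap("top","t21",(195,165,345,290),5)
E
```

```text
t 23.65 pos [464.6  44.  125.2] yaw 5.0 j6 -0.09 gap 23.0 F [-1.5  4.5 12.8]
delta [-0.0046 -0.0017  0.0032] rot [ 0.006 -0.003 -0.001]
rows>= 0.1 tool x az [-0.09  1.  ]
```

View pics/w21.png

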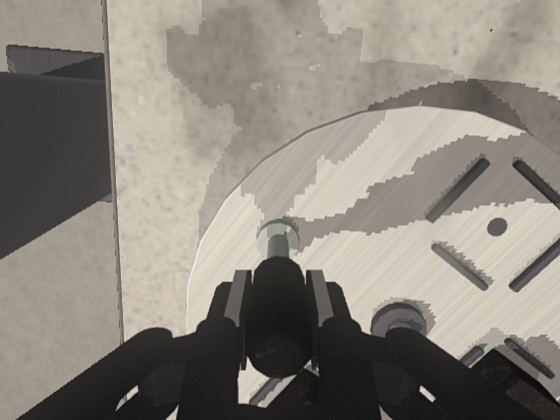

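View pics/t21.png

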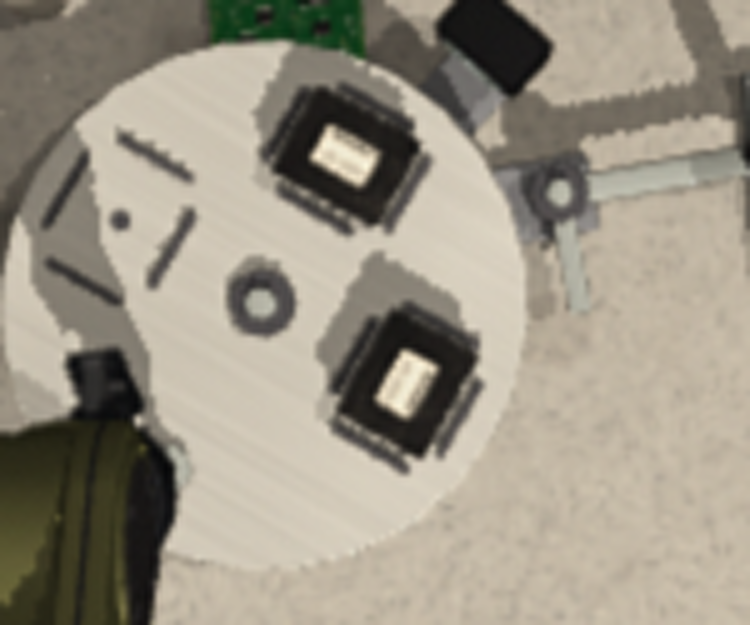

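Call:
play_rows --hand '[10,10,10,10,10]' --delta_pos '[[-0.0132,-0.0085,-0.002],[-0.0276,-0.0148,-0.002],[-0.0428,-0.0188,-0.002],[-0.0584,-0.0203,-0.002],[-0.074,-0.0194,-0.002]]' --rot '[[0,0,0],[0,0,0],[0,0,0],[0,0,0],[0,0,0]]'

```text
time_s: 24.38
eef_pos: [451.0, -34.6, 125.4]
ee_rot: [2.122, 2.314, 0.001]
contact_force: [-0.1, 3.7, 2.4]
finger_gap: 23.0
```

Call:
play_rows --hand '[10,10,10,10,10]' --delta_pos '[[-0.0153,0.0033,0],[-0.03,0.009,0],[-0.0435,0.017,0],[-0.0556,0.0269,0],[-0.0661,0.0386,0]]' --rot '[[0,0,0],[0,0,0],[0,0,0],[0,0,0],[0,0,0]]'

```text
time_s: 25.0
eef_pos: [496.0, -96.4, 125.3]
ee_rot: [2.123, 2.315, 0.001]
contact_force: [0.5, 6.7, 4.6]
finger_gap: 23.3
```

```bash
python3 - <<'E'
from h import *
a=np.radians(237.8);go(547.9+100*np.cos(a),-14+100*np.sin(a),122,5);snap("wrist","w22");
E
```

```text
t 25.0 pos [496.  -96.4 125.3] yaw 5.0 j6 -0.36 gap 23.3 F [0.5 6.7 4.6]
delta [-0.0021 -0.0016  0.0033] rot [ 0.001  0.    -0.001]
rows>= 0.1 tool x az [-0.09  1.  ]
```

View pics/w22.png

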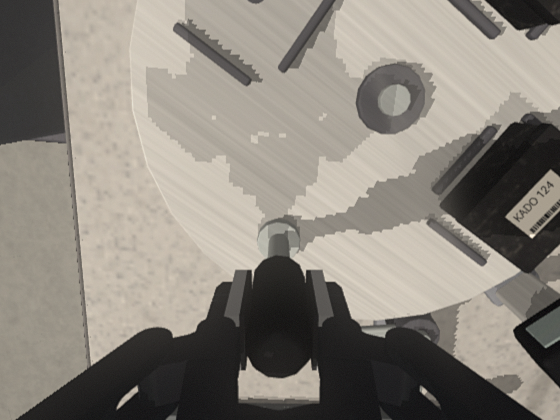

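Call:
play_rows --hand '[10,10,10,10,10]' --delta_pos '[[-0.0085,0.0132,0],[-0.0148,0.0276,0],[-0.0188,0.0428,0],[-0.0203,0.0584,0],[-0.0194,0.074,0]]' --rot '[[0,0,0],[0,0,0],[0,0,0],[0,0,0],[0,0,0]]'

```text
time_s: 25.68
eef_pos: [569.6, -108.6, 125.3]
ee_rot: [-2.121, -2.315, 0.003]
contact_force: [-4.2, 5.3, 8.5]
finger_gap: 23.3
```

Call:
play_rows --hand '[10,10,10,10,10]' --delta_pos '[[0.0033,0.0153,0],[0.009,0.03,0],[0.017,0.0435,0],[0.0269,0.0556,0],[0.0386,0.0661,0]]' --rot '[[0,0,0],[0,0,0],[0,0,0],[0,0,0],[0,0,0]]'

```text
time_s: 26.3
eef_pos: [631.8, -65.8, 125.3]
ee_rot: [2.122, 2.316, -0.007]
contact_force: [-5.7, -0.5, 8.5]
finger_gap: 23.3
```

```bash
python3 - <<'E'
from h import *
a=np.radians(327.8);go(547.9+100*np.cos(a),-14+100*np.sin(a),122,5);snap("wrist","w23");snap("top","t23",(195,165,345,290),5)
E
```

```text
t 26.3 pos [631.8 -65.8 125.3] yaw 5.0 j6 -0.25 gap 23.3 F [-5.7 -0.5  8.5]
delta [-0.0015  0.0006  0.0033] rot [-0.003  0.003  0.   ]
rows>= 0.1 tool x az [-0.09  1.  ]
```

View pics/t23.png

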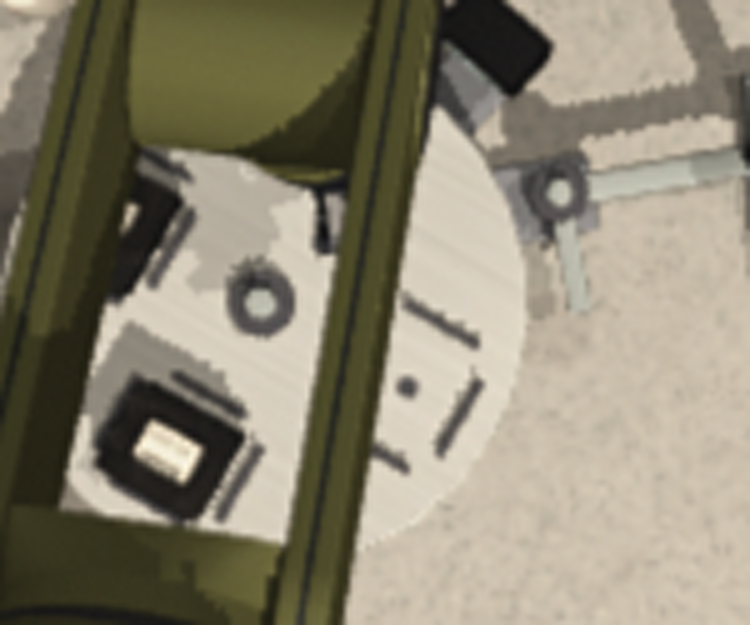

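Call:
play_rows --hand '[10,10,10,10,10]' --delta_pos '[[0.0132,0.0085,0],[0.0276,0.0148,0],[0.0428,0.0188,0],[0.0584,0.0203,0],[0.074,0.0194,0]]' --rot '[[0,0,0],[0,0,0],[0,0,0],[0,0,0],[0,0,0]]'

```text
time_s: 27.02
eef_pos: [646.3, 8.8, 125.4]
ee_rot: [2.12, 2.313, -0.004]
contact_force: [-2.2, -4.5, 5.4]
finger_gap: 22.7
```

```bash
sed -i 's/^for c in.*//;s/^    print.*//' arc.py; cat >> arc.py <<'E'
print([list(np.round(f(12.8+d)-f(12.8),4)) for d in (4,8,12,16,20,24,28)])
E
python3 arc.py| sed 's/np.float64//g'; python3 - <<'E'
from h import *
a=np.radians(12.8);go(547.9+100*np.cos(a),-14+100*np.sin(a),122,5)
E
```

```text
[[(0.0069), (-0.0012)], [(0.0137), (-0.0029)], [(0.0203), (-0.005)], [(0.0268), (-0.0076)], [(0.0331), (-0.0106)], [(0.0391), (-0.0141)], [(0.0449), (-0.018)]]
t 27.02 pos [646.3   8.8 125.4] yaw 5.0 j6 -0.13 gap 22.7 F [-2.2 -4.5  5.4]
delta [-0.0005 -0.0009  0.0034] rot [0.001 0.005 0.   ]
rows>= 0.1 tool x az [-0.09  1.  ]
```

Now small steps to the stop.

Call:
play_rows --hand '[10,10]' --delta_pos '[[0.0069,-0.0012,0],[0.0137,-0.0029,0]]' --rot '[[0,0,0],[0,0,0]]'

```text
time_s: 27.28
eef_pos: [642.2, 23.4, 125.4]
ee_rot: [2.12, 2.314, -0.001]
contact_force: [-0.7, -3.9, 4.1]
finger_gap: 23.3
```

Call:
play_rows --hand '[10,10]' --delta_pos '[[0.0035,-0.001,0],[0.007,-0.002,0]]' --rot '[[0,0,0],[0,0,0]]'

```text
time_s: 27.52
eef_pos: [639.3, 30.6, 125.4]
ee_rot: [2.121, 2.314, -0.0]
contact_force: [-1.2, -4.1, 5.2]
finger_gap: 23.4
```

Call:
play_rows --hand '[10,10]' --delta_pos '[[0.0033,-0.0013,0],[0.0065,-0.0026,0]]' --rot '[[0,0,0],[0,0,0]]'

```text
time_s: 27.78
eef_pos: [638.1, 33.2, 125.4]
ee_rot: [2.115, 2.31, -0.004]
contact_force: [5.4, -18.6, -0.8]
finger_gap: 22.8
```

Call:
play_rows --hand '[10,10]' --delta_pos '[[0.0031,-0.0015,0],[0.0062,-0.0031,0]]' --rot '[[0,0,0],[0,0,0]]'

```text
time_s: 28.02
eef_pos: [638.0, 33.6, 125.5]
ee_rot: [2.108, 2.303, -0.007]
contact_force: [13.2, -32.3, -7.0]
finger_gap: 23.1
```

Call:
play_rows --hand '[10,10,60,60,60]' --delta_pos '[[-0.007,0.0035,0],[-0.0085,0.004,0],[-0.0085,0.004,0],[-0.0085,0.004,0],[-0.0085,0.004,0]]' --rot '[[0,0,0],[0,0,0],[0,0,0],[0,0,0],[0,0,0]]'

```text
time_s: 28.65
eef_pos: [636.8, 35.8, 124.9]
ee_rot: [2.122, 2.316, 0.0]
contact_force: [-0.6, 0.4, -0.2]
finger_gap: 51.4
```

Call:
play_rows --hand '[60,60,60,60]' --delta_pos '[[0,0,-0.03],[0,0,-0.08],[0,0,-0.11],[0,0,-0.11]]' --rot '[[0,0,0],[0,0,0],[0,0,0],[0,0,0]]'

```text
time_s: 29.15
eef_pos: [633.9, 35.6, 237.0]
ee_rot: [-2.121, -2.315, 0.004]
contact_force: [-10.4, -0.8, 1.7]
finger_gap: 51.1
```

```bash
python3 - <<'E'
from h import *
snap("wrist","w24");snap("top","t24",(195,165,405,290),3.8);snap("scene","s24",(200,180,360,330),3.8);go(621.7,-281,200,10)
E
```

```text
t 29.3 pos [633.8  35.6 235.3] yaw 5.0 j6 -0.1 gap 51.4 F [-8.8 -0.5  3.3]
delta [-0.3144 -0.0395  0.0356] rot [-0.004  0.    -0.087]
rows>= 5.1 tool x az [-0.09  1.  ]
```

View pics/w24.png

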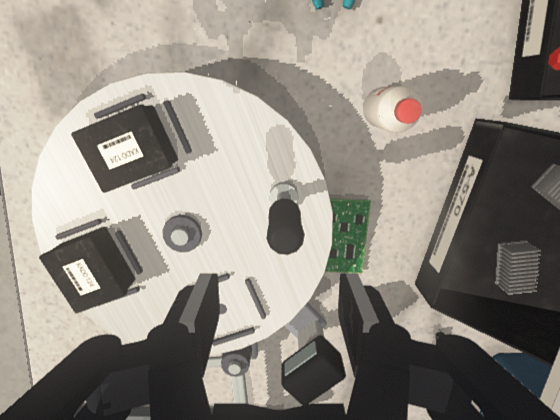

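View pics/s24.png

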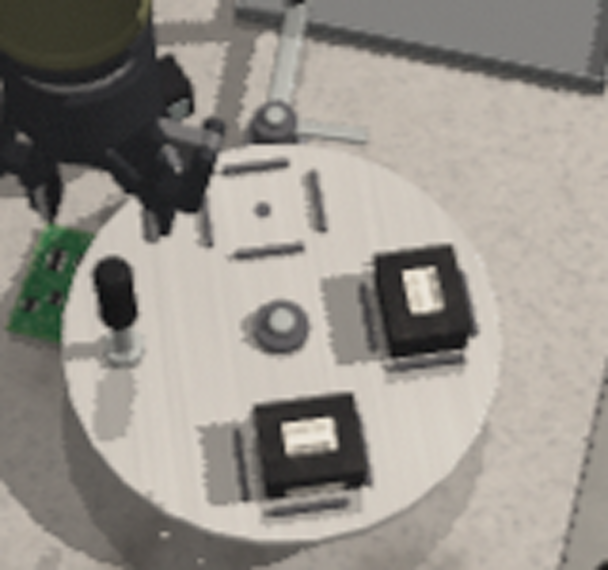

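View pics/t24.png

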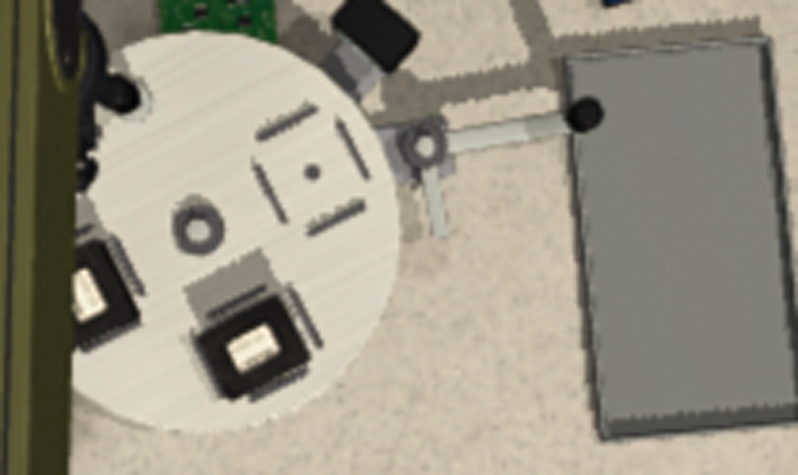

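Call:
play_rows --hand '[60,60]' --delta_pos '[[-0.02,-0.04,0],[-0.06,-0.06,0]]' --rot '[[0,0,0],[0,0,0]]'

```text
time_s: 29.55
eef_pos: [580.6, -28.6, 235.0]
ee_rot: [-2.119, -2.319, 0.0]
contact_force: [0.5, 0.3, -0.1]
finger_gap: 50.9
```

```bash
python3 - <<'E'
from h import *
snap("scene","s25");go(625,-283,200,10)
E
```

```text
t 29.6 pos [578.8 -34.4 235.2] yaw 5.0 j6 -0.21 gap 51.0 F [-2.1 -3.5 -0.2]
delta [-0.2515  0.0244  0.0365] rot [-0.002  0.005 -0.087]
rows>= 4.1 tool x az [-0.09  1.  ]
```

View pics/s25.png

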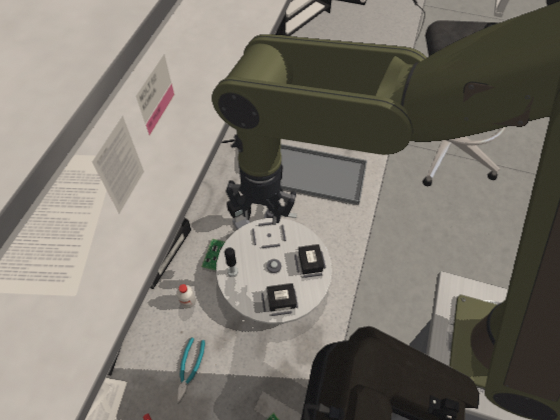

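Call:
play_rows --hand '[60,60,60,60,60]' --delta_pos '[[-0.055,0.005,0.01],[-0.11,0.01,0.02],[-0.165,0.015,0.035],[-0.22,0.02,0.06],[-0.2515,0.02,0.09]]' --rot '[[0,0,0],[0,0,-0.03],[0,0,-0.06],[0,0,-0.087],[0,0,-0.087]]'

```text
time_s: 30.22
eef_pos: [625.8, -281.7, 145.3]
ee_rot: [2.019, 2.401, 0.001]
contact_force: [-0.2, 0.1, -0.3]
finger_gap: 51.1
```

Call:
play_rows --hand '[60,60]' --delta_pos '[[0,0,0],[0,0,0]]' --rot '[[0,0,0],[0,0,0]]'

```text
time_s: 30.48
eef_pos: [624.6, -278.0, 145.7]
ee_rot: [2.019, 2.405, 0.001]
contact_force: [1.2, 0.1, 0.4]
finger_gap: 51.0
```

```bash
python3 - <<'E'
from h import *
snap("wrist","w26");go(621,-281,65,10)
E
```

```text
t 30.52 pos [ 625.  -277.7  146.5] yaw 10.0 j6 -0.66 gap 51.1 F [-0.1  0.5  0.2]
delta [-0.0025 -0.0047  0.0815] rot [0.002 0.001 0.   ]
rows>= 1.3 tool x az [-0.17  0.98]
```

View pics/w26.png

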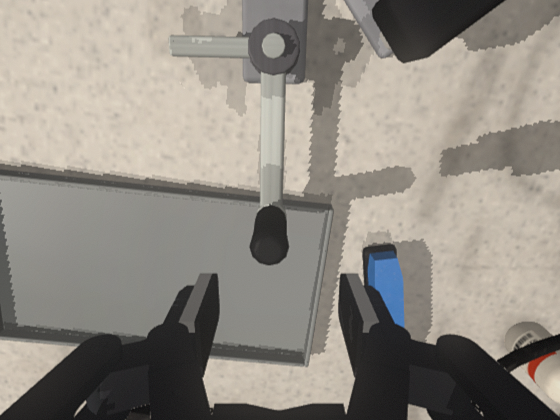

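```bash
python3 - <<'E'
from h import *
g=atz("w26",269,246,100);print(g);go(g[0],g[1],65,10)
E
```

```text
[ 619.44279963 -278.66078802  100.        ]
t 30.52 pos [ 625.  -277.7  146.5] yaw 10.0 j6 -0.66 gap 51.1 F [-0.1  0.5  0.2]
delta [ 0.0001 -0.0058  0.0815] rot [0.002 0.001 0.   ]
rows>= 1.3 tool x az [-0.17  0.98]
```

Call:
play_rows --hand '[60,60,60,60,45]' --delta_pos '[[-0.001,-0.006,0.0],[-0.001,-0.006,0.04],[-0.001,-0.006,0.075],[-0.001,-0.006,0.08],[-0.001,-0.006,0.08]]' --rot '[[0,0,0],[0,0,0],[0,0,0],[0,0,0],[0,0,0]]'

```text
time_s: 31.15
eef_pos: [619.3, -280.7, 66.7]
ee_rot: [2.017, 2.405, 0.001]
contact_force: [1.1, 0.1, 0.4]
finger_gap: 38.7
```

```bash
python3 - <<'E'
from h import *
snap("wrist","w27");go(621,-281,65,10)
E
```

```text
t 31.2 pos [ 619.9 -281.1   67.4] yaw 10.0 j6 -0.66 gap 38.1 F [ 0.9 -0.2  0.5]
delta [-0.0001  0.0011  0.0024] rot [ 0.003  0.003 -0.   ]
rows>= 0.0 tool x az [-0.17  0.98]
```

View pics/w27.png

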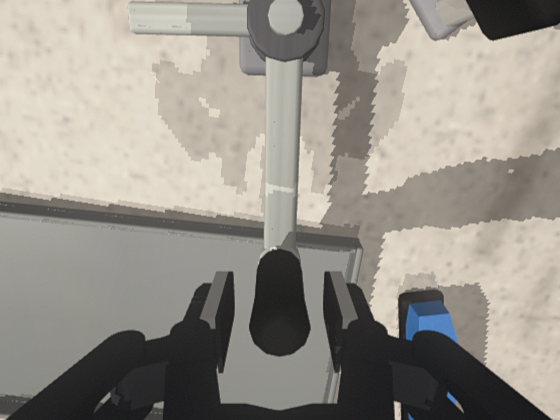

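Call:
play_rows --hand '[45,45,45,45,45]' --delta_pos '[[0.001,-0.013,0],[0.003,-0.026,0],[0.007,-0.039,0],[0.013,-0.051,0],[0.02,-0.0625,0]]' --rot '[[0,0,0.122],[0,0,0.244],[0,0,0.367],[0,0,0.489],[0,0,0.611]]'

```text
time_s: 31.82
eef_pos: [556.6, -273.2, 68.3]
ee_rot: [2.647, 1.677, 0.008]
contact_force: [3.3, 0.9, -0.7]
finger_gap: 38.4
```

Call:
play_rows --hand '[45,45,45,45,45]' --delta_pos '[[0.001,-0.013,0],[0.003,-0.026,0],[0.007,-0.039,0],[0.013,-0.051,0],[0.02,-0.0625,0]]' --rot '[[0,0,0.122],[0,0,0.244],[0,0,0.367],[0,0,0.489],[0,0,0.611]]'

```text
time_s: 32.45
eef_pos: [508.2, -229.7, 68.3]
ee_rot: [3.029, 0.804, 0.01]
contact_force: [0.9, -3.1, -0.1]
finger_gap: 38.0
```

Call:
play_rows --hand '[45,45,45,45]' --delta_pos '[[0.001,-0.013,0],[0.003,-0.026,0],[0.006,-0.036,0],[0.006,-0.038,0]]' --rot '[[0,0,0.122],[0,0,0.244],[0,0,0.349],[0,0,0.349]]'

```text
time_s: 32.95
eef_pos: [494.0, -192.7, 67.8]
ee_rot: [3.125, 0.275, 0.01]
contact_force: [0.7, -2.3, 2.2]
finger_gap: 38.6
```

```bash
python3 - <<'E'
from h import *
snap("wrist","w28");go(495.5,-193.5,65,-80)
E
```

```text
t 33.0 pos [ 493.9 -192.6   67.5] yaw -79.9 j6 0.94 gap 38.3 F [ 1.4 -2.5  0.4]
delta [0.0014 0.0012 0.0025] rot [ 0.005 -0.005  0.002]
rows>= 0.0 tool x az [0.98 0.18]
```

View pics/w28.png

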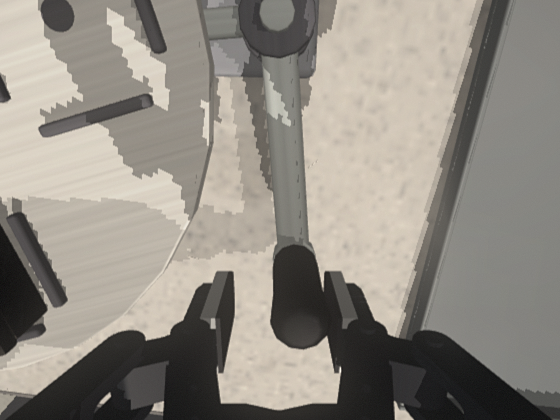

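Call:
play_rows --hand '[45,45,45]' --delta_pos '[[0,-0.004,0],[0,-0.008,0],[0,-0.011,0]]' --rot '[[0,0,0],[0,0,0],[0,0,0]]'

```text
time_s: 33.38
eef_pos: [490.4, -181.6, 65.6]
ee_rot: [3.126, 0.274, 0.003]
contact_force: [-1.1, -11.0, 0.7]
finger_gap: 38.7
```

Call:
play_rows --hand '[45,45,45]' --delta_pos '[[0,-0.002,0],[0,-0.004,0],[0,-0.005,0]]' --rot '[[0,0,0],[0,0,0],[0,0,0]]'

```text
time_s: 33.75
eef_pos: [490.5, -181.3, 65.6]
ee_rot: [3.119, 0.276, 0.004]
contact_force: [-2.6, -22.8, -3.8]
finger_gap: 38.7
```

Firm stop (22.8 N without motion). Back off and lift.

Call:
play_rows --hand '[60,60,60,60,60]' --delta_pos '[[0,0.008,0],[0,0.011,0],[0,0.011,-0.04],[0,0.011,-0.1],[0,0.011,-0.14]]' --rot '[[0,0,0],[0,0,0],[0,0,0],[0,0,0],[0,0,0]]'

```text
time_s: 34.38
eef_pos: [490.8, -185.7, 207.3]
ee_rot: [3.129, 0.273, 0.003]
contact_force: [1.0, -0.4, -1.0]
finger_gap: 51.2
```

```bash
python3 - <<'E'
from h import *
snap("top","t29",(195,165,405,290),3.8);snap("wrist","w29")
go(500,-190,200,-80)
f=lambda x,y,z:atz("top",195+(x-1.4)/3.8,165+(y-1.4)/3.8,z)
E
```

```text
t 34.48 pos [ 493.4 -186.8  210. ] yaw -80.0 j6 0.95 gap 51.3 F [ 0.4 -0.4 -0.6]
delta [0.0059 0.0042 0.01  ] rot [ 0.005 -0.009 -0.   ]
rows>= 0.2 tool x az [0.98 0.17]
```

View pics/t29.png

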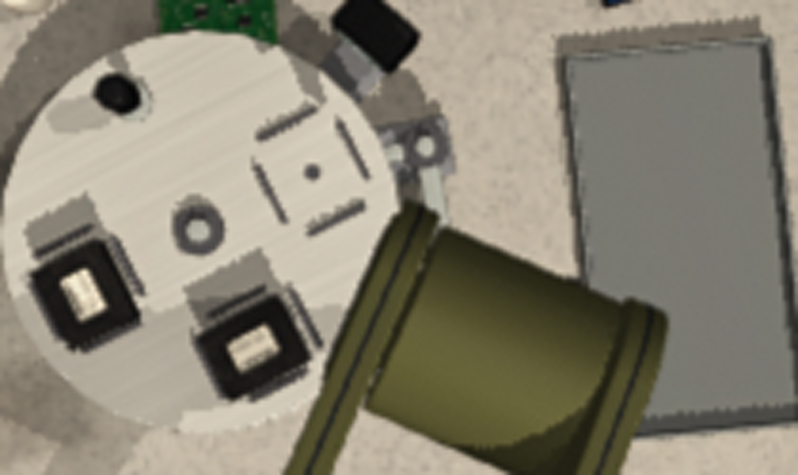

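View pics/w29.png

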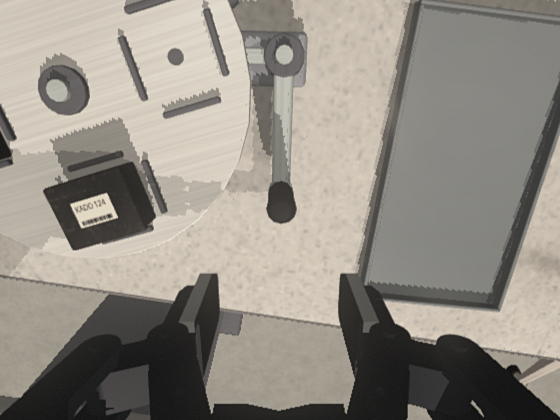

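```bash
python3 - <<'E'
from h import *
f=lambda x,y,z:atz("top",195+(x-1.4)/3.8,165+(y-1.4)/3.8,z)
C=f(198,230,72);n=f(313,172,58);k=f(118,94,166)
for q in(n,k):
    d=q-C;print(q,np.hypot(*d[:2]),np.degrees(np.arctan2(d[1],d[0])))
C=np.array([547.9,-14]);
for th in(208,118): print(C+88*np.array([np.cos(np.radians(th)),np.sin(np.radians(th))]))
print(f(253,349,91),f(84,293,91))
a=np.radians(208);go(*(C+88*np.array([np.cos(a),np.sin(a)])),150,-62)
E
```

```text
[585.45876128 -93.87199465  58.        ] 88.35031054698356 -64.36397764714879
[634.53443311  24.7137297  166.        ] 95.58844419594735 24.034933146882423
[470.20061183 -55.31349753]
[506.58650247  63.69938817]
[465.76031261 -51.54704708  91.        ] [506.59040666  62.10337549  91.        ]
t 34.48 pos [ 493.4 -186.8  210. ] yaw -80.0 j6 0.95 gap 51.3 F [ 0.4 -0.4 -0.6]
delta [-0.0005 -0.1339  0.0593] rot [ 0.007 -0.008 -0.314]
rows>= 2.3 tool x az [0.98 0.17]
```

Call:
play_rows --hand '[95,95,95,95,95]' --delta_pos '[[-0.001,-0.05,0],[-0.002,-0.1,0.02],[-0.003,-0.136,0.05],[-0.003,-0.136,0.06],[-0.003,-0.136,0.06]]' --rot '[[0,0,-0.14],[0.003,-0.004,-0.28],[0.007,-0.008,-0.28],[0.007,-0.008,-0.28],[0.007,-0.008,-0.28]]'

```text
time_s: 35.1
eef_pos: [463.4, -52.8, 144.0]
ee_rot: [-3.055, -0.707, 0.016]
contact_force: [-0.1, -0.5, -0.6]
finger_gap: 81.2
```

```bash
python3 - <<'E'
from h import *
snap("wrist","w30");go(469,-52.5,70,-64)
E
```

```text
t 35.15 pos [464.5 -53.4 144.8] yaw -64.0 j6 0.91 gap 80.9 F [-0.2 -0.5  0.4]
delta [0.005  0.0017 0.0748] rot [-0.007  0.007  0.   ]
rows>= 1.2 tool x az [0.9  0.44]
```

View pics/w30.png

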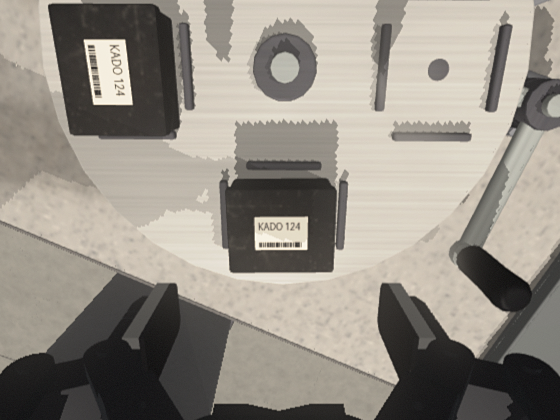

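```bash
python3 - <<'E'
from h import *
P=np.array([atz("w30",*p,91) for p in [(227,187),(335,187),(332,271),(231,272)]]);print(P.mean(0))
go(*P.mean(0)[:2],70,-64)
E
```

```text
[469.3058522  -51.39301671  91.        ]
t 35.15 pos [464.5 -53.4 144.8] yaw -64.0 j6 0.91 gap 80.9 F [-0.2 -0.5  0.4]
delta [0.0058 0.0008 0.0748] rot [-0.007  0.007  0.   ]
rows>= 1.2 tool x az [0.9  0.44]
```

Call:
play_rows --hand '[95,95,95,95]' --delta_pos '[[0.004,0.001,0.02],[0.004,0.001,0.06],[0.004,0.001,0.075],[0.004,0.001,0.075]]' --rot '[[-0.007,0.007,0],[-0.007,0.007,0],[-0.007,0.007,0],[-0.007,0.007,0]]'

```text
time_s: 35.65
eef_pos: [467.9, -53.0, 69.7]
ee_rot: [-3.061, -0.704, 0.0]
contact_force: [0.1, 0.1, 0.1]
finger_gap: 81.2
```

Call:
play_rows --hand '[50,50,50,50]' --delta_pos '[[0,0,0],[0,0,0],[0,0,0],[0,0,0]]' --rot '[[0,0,0],[0,0,0],[0,0,0],[0,0,0]]' --grip_force 60

```text
time_s: 36.15
eef_pos: [469.1, -52.7, 71.7]
ee_rot: [3.059, 0.706, 0.006]
contact_force: [-1.3, -1.0, 5.8]
finger_gap: 60.6
```

Call:
play_rows --hand '[50,50,50,50,50]' --delta_pos '[[0,0,-0.02],[0,0,-0.06],[0,0,-0.11],[0,0,-0.12],[0,0,-0.12]]' --rot '[[0,0,0],[0,0,0],[0,0,0],[0,0,0],[0,0,0]]'

```text
time_s: 36.78
eef_pos: [467.9, -52.1, 190.8]
ee_rot: [3.06, 0.707, 0.004]
contact_force: [-1.0, 0.1, -1.9]
finger_gap: 60.7
```

```bash
python3 - <<'E'
from h import *
snap("wrist","w31");go(465,-360,190,-86.5)
E
```

```text
t 36.83 pos [466.9 -51.9 189.7] yaw -64.0 j6 0.92 gap 60.4 F [-0.3 -1.  -1. ]
delta [-0.1369  0.2761 -0.0004] rot [-0.    -0.     0.393]
rows>= 4.9 tool x az [0.9  0.44]
```

View pics/w31.png

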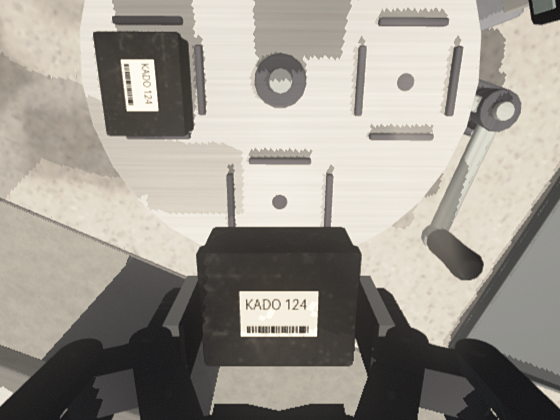

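Call:
play_rows --hand '[50,50,50,50,50]' --delta_pos '[[-0.024,0.049,0],[-0.049,0.098,0],[-0.073,0.147,0],[-0.098,0.196,0],[-0.121,0.245,0]]' --rot '[[0,0,0.08],[0,0,0.16],[0,0,0.24],[0,0,0.32],[0,0,0.393]]'

```text
time_s: 37.45
eef_pos: [464.8, -326.1, 187.6]
ee_rot: [-3.137, -0.091, 0.004]
contact_force: [0.2, 0.6, -1.4]
finger_gap: 60.3
```

```bash
python3 - <<'E'
from h import *
go(465,-360,60,-86.5)
E
```

```text
t 37.45 pos [ 464.8 -326.1  187.6] yaw -86.7 j6 0.83 gap 60.3 F [ 0.2  0.6 -1.4]
delta [-0.0015  0.0343  0.1274] rot [-0.003  0.002 -0.003]
rows>= 2.1 tool x az [1.   0.06]
```

Call:
play_rows --hand '[50,50,50,50,50]' --delta_pos '[[-0.001,0.034,0.02],[-0.001,0.034,0.08],[-0.001,0.034,0.127],[-0.001,0.034,0.157],[-0.001,0.034,0.157]]' --rot '[[0,0,0],[0,0,0],[0,0,0],[0,0,0],[0,0,0]]'

```text
time_s: 38.08
eef_pos: [464.2, -356.5, 28.6]
ee_rot: [-3.133, -0.095, 0.011]
contact_force: [-1.0, 0.1, -0.4]
finger_gap: 60.8
```

```bash
python3 - <<'E'
from h import *
snap("wrist","w32");go(465,-360,18,-86.5)
E
```

```text
t 38.12 pos [ 465.8 -357.8   30.7] yaw -86.5 j6 0.78 gap 60.5 F [-0.2  0.3 -1.2]
delta [-0.0009  0.0022  0.0127] rot [-0.004  0.003 -0.   ]
rows>= 0.2 tool x az [1.   0.06]
```

View pics/w32.png

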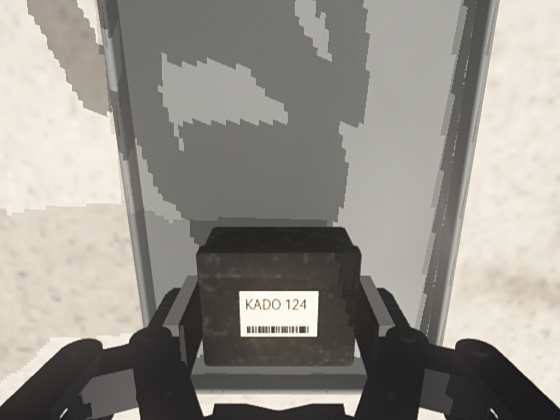

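Call:
play_rows --hand '[50,50,50,50]' --delta_pos '[[0,0,0.006],[0,0,0.01],[0,0,0.013],[0,0,0.013]]' --rot '[[0,0,0],[0,0,0],[0,0,0],[0,0,0]]'

```text
time_s: 38.62
eef_pos: [467.6, -359.3, 20.5]
ee_rot: [3.14, 0.096, 0.002]
contact_force: [-0.1, -0.3, -1.8]
finger_gap: 60.5
```

Call:
play_rows --hand '[50,50,50,50]' --delta_pos '[[0,0,0.002],[0,0,0.004],[0,0,0.005],[0,0,0.005]]' --rot '[[0,0,0],[0,0,0],[0,0,0],[0,0,0]]'

```text
time_s: 39.12
eef_pos: [467.8, -359.5, 17.7]
ee_rot: [3.139, 0.096, 0.003]
contact_force: [-4.0, 2.9, 17.4]
finger_gap: 60.6
```

Contact; release and rise.

Call:
play_rows --hand '[50,80,90,90]' --delta_pos '[[0,0,-0.003],[0,0,-0.003],[0,0,-0.003],[0,0,-0.003]]' --rot '[[0,0,0],[0,0,0],[0,0,0],[0,0,0]]'

```text
time_s: 39.62
eef_pos: [467.5, -359.2, 17.8]
ee_rot: [-3.14, -0.095, -0.001]
contact_force: [0.3, -0.1, -0.1]
finger_gap: 76.7
```

Call:
play_rows --hand '[90,90,90,90]' --delta_pos '[[0,0,-0.03],[0,0,-0.09],[0,0,-0.15],[0,0,-0.18]]' --rot '[[0,0,0],[0,0,0],[0,0,0],[0,0,0]]'

```text
time_s: 40.12
eef_pos: [468.6, -360.4, 201.9]
ee_rot: [3.136, 0.095, 0.008]
contact_force: [0.0, 0.2, -0.7]
finger_gap: 76.9
```

```bash
python3 - <<'E'
from h import *
snap("top","t33",(195,165,405,290),3.8)
a=np.radians(116);go(547.9+88*np.cos(a),-14+88*np.sin(a),150,26)
a=np.radians(116);go(547.9+88*np.cos(a),-14+88*np.sin(a),150,-64)
E
```

```text
t 40.17 pos [ 469.9 -361.4  205. ] yaw -86.5 j6 0.78 gap 76.9 F [ 1.7 -0.1  1.7]
delta [ 0.0649 -0.4237  0.0524] rot [ 0.013  0.002 -1.964]
rows>= 10.5 tool x az [1.   0.06]
t 40.17 pos [ 469.9 -361.4  205. ] yaw -86.5 j6 0.78 gap 76.9 F [ 1.7 -0.1  1.7]
delta [ 0.0649 -0.4237  0.0524] rot [ 0.009 -0.007 -0.393]
rows>= 6.9 tool x az [1.   0.06]
```

View pics/t33.png

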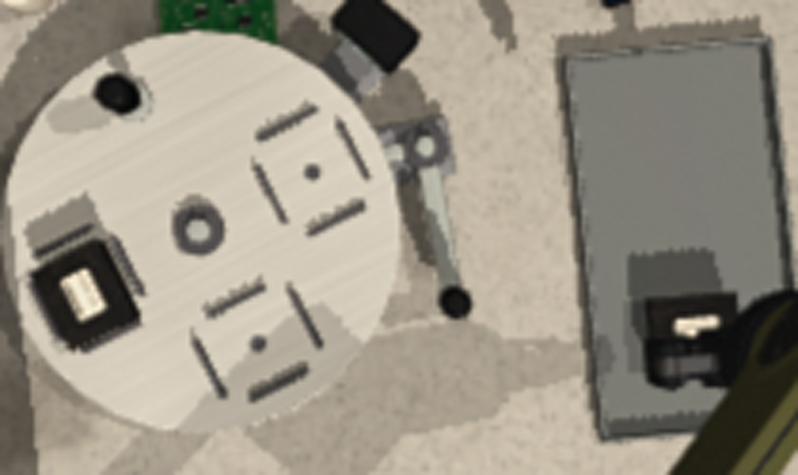

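Call:
play_rows --hand '[85,85,85,85,85]' --delta_pos '[[0.009,-0.06,0],[0.018,-0.12,0],[0.027,-0.18,0],[0.036,-0.24,0],[0.045,-0.3,0]]' --rot '[[0,0,-0.08],[0,0,-0.16],[0,0,-0.24],[0,0,-0.32],[0,0,-0.393]]'

```text
time_s: 40.8
eef_pos: [493.8, -55.2, 197.7]
ee_rot: [3.06, 0.71, 0.001]
contact_force: [0.0, 0.4, 0.0]
finger_gap: 72.4
```

```bash
python3 - <<'E'
from h import *
a=np.radians(116);go(547.9+88*np.cos(a),-14+88*np.sin(a),150,-64)
E
```

```text
t 40.8 pos [493.8 -55.2 197.7] yaw -63.9 j6 0.92 gap 72.4 F [0.  0.4 0. ]
delta [ 0.0669 -0.1012  0.0477] rot [ 0.    -0.001  0.002]
rows>= 2.1 tool x az [0.9  0.44]
```

Call:
play_rows --hand '[85,85,85,85,85]' --delta_pos '[[0.03,-0.045,0],[0.06,-0.09,0.01],[0.066,-0.1,0.047],[0.066,-0.1,0.047],[0.066,-0.1,0.047]]' --rot '[[0,0,0],[0,0,0],[0,0,0],[0,0,0],[0,0,0]]'

```text
time_s: 41.42
eef_pos: [509.7, 61.1, 151.5]
ee_rot: [3.061, 0.706, 0.001]
contact_force: [0.1, -1.2, -0.1]
finger_gap: 72.5
```

```bash
python3 - <<'E'
from h import *
snap("wrist","w34");go(509,65,70,-64)
E
```

```text
t 41.48 pos [510.2  60.9 152. ] yaw -64.1 j6 1.16 gap 72.6 F [ 1.4  0.5 -0.2]
delta [ 0.0005 -0.0043  0.082 ] rot [ 0.001 -0.002 -0.001]
rows>= 1.3 tool x az [0.9  0.44]
```

View pics/w34.png

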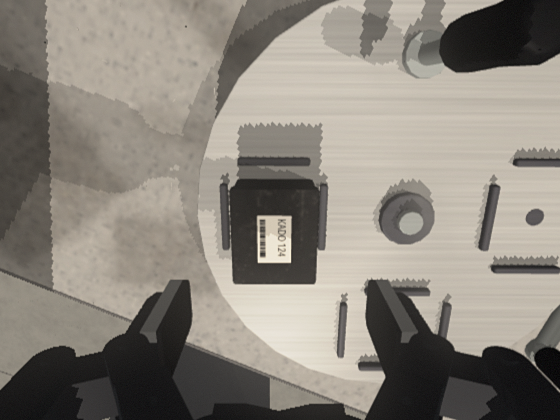

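```bash
python3 - <<'E'
from h import *
P=np.array([atz("w34",*p,91) for p in [(229,187),(317,187),(315,284),(233,283)]]);print(P.mean(0))
go(*P.mean(0)[:2],70,-64)
E
```

```text
[508.07167394  63.2585463   91.        ]
t 41.48 pos [510.2  60.9 152. ] yaw -64.1 j6 1.16 gap 72.6 F [ 1.4  0.5 -0.2]
delta [-0.0011 -0.0032  0.082 ] rot [ 0.001 -0.002 -0.001]
rows>= 1.3 tool x az [0.9  0.44]
```

Call:
play_rows --hand '[85,85,85,85]' --delta_pos '[[-0.001,-0.003,0.02],[-0.001,-0.003,0.06],[-0.001,-0.003,0.08],[-0.001,-0.003,0.08]]' --rot '[[0,0,0],[0,0,0],[0,0,0],[0,0,0]]'

```text
time_s: 41.98
eef_pos: [507.1, 62.8, 71.0]
ee_rot: [3.062, 0.704, -0.001]
contact_force: [0.4, 0.3, 1.0]
finger_gap: 72.5
```

Call:
play_rows --hand '[40,40,40,40]' --delta_pos '[[0,0,0],[0,0,0],[0,0,0],[0,0,0]]' --rot '[[0,0,0],[0,0,0],[0,0,0],[0,0,0]]' --grip_force 60

```text
time_s: 42.48
eef_pos: [509.1, 63.7, 73.1]
ee_rot: [3.06, 0.706, 0.008]
contact_force: [-0.4, -1.8, 6.3]
finger_gap: 50.7
```

Call:
play_rows --hand '[40,40,40,40,40]' --delta_pos '[[0,0,-0.02],[0,0,-0.06],[0,0,-0.11],[0,0,-0.12],[0,0,-0.12]]' --rot '[[0,0,0],[0,0,0],[0,0,0],[0,0,0],[0,0,0]]'

```text
time_s: 43.1
eef_pos: [507.5, 64.0, 191.9]
ee_rot: [3.061, 0.707, 0.004]
contact_force: [0.4, 0.1, -2.0]
finger_gap: 50.5
```

```bash
python3 - <<'E'
from h import *
snap("wrist","w35");go(595,-355,190,-86.5)
E
```

```text
t 43.15 pos [506.5  64.  190.7] yaw -64.0 j6 1.16 gap 50.6 F [-0.7  1.5 -1.9]
delta [-0.1042  0.4153  0.0007] rot [ 0.    -0.     0.393]
rows>= 6.9 tool x az [0.9  0.44]
```

View pics/w35.png

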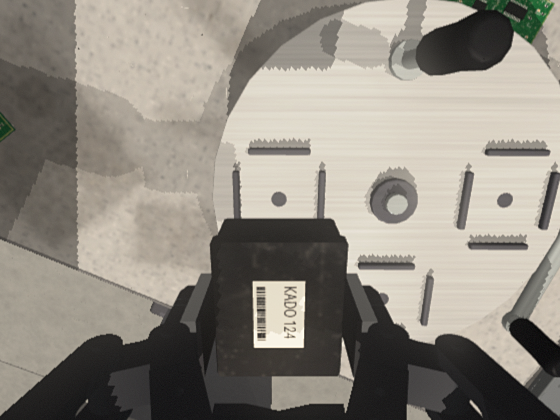

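Call:
play_rows --hand '[40,40,40,40,40]' --delta_pos '[[-0.014,0.056,0],[-0.028,0.112,0],[-0.042,0.168,0],[-0.056,0.224,0],[-0.07,0.28,0]]' --rot '[[0,0,0.08],[0,0,0.16],[0,0,0.24],[0,0,0.32],[0,0,0.393]]'

```text
time_s: 43.78
eef_pos: [566.0, -219.5, 188.5]
ee_rot: [-3.138, -0.091, 0.005]
contact_force: [0.6, -0.4, -1.3]
finger_gap: 50.3
```

```bash
python3 - <<'E'
from h import *
go(588,-355,60,-86.5)
E
```

```text
t 43.77 pos [ 566.  -219.5  188.5] yaw -86.7 j6 1.07 gap 50.3 F [ 0.6 -0.4 -1.3]
delta [0.0145 0.1368 0.1282] rot [-0.002  0.003 -0.003]
rows>= 3.0 tool x az [1.   0.06]
```

Call:
play_rows --hand '[40,40,40,40,40]' --delta_pos '[[0.006,0.055,0],[0.012,0.11,0],[0.014,0.136,0.04],[0.014,0.136,0.1],[0.014,0.136,0.14]]' --rot '[[0,0,0],[0,0,0],[0,0,0],[0,0,0],[0,0,0]]'

```text
time_s: 44.4
eef_pos: [586.2, -352.0, 45.4]
ee_rot: [-3.135, -0.093, 0.009]
contact_force: [-0.4, -0.7, -1.3]
finger_gap: 50.1
```

Call:
play_rows --hand '[40,40]' --delta_pos '[[0,0,0],[0,0,0]]' --rot '[[0,0,0],[0,0,0]]'

```text
time_s: 44.65
eef_pos: [589.8, -353.4, 51.3]
ee_rot: [-3.14, -0.096, -0.001]
contact_force: [0.8, -1.4, 0.4]
finger_gap: 50.7
```

```bash
python3 - <<'E'
from h import *
snap("wrist","w36");go(588,-355,18,-86.5)
E
```

```text
t 44.7 pos [ 590.7 -353.9   52.6] yaw -86.5 j6 0.91 gap 50.3 F [ 1.   0.6 -0.5]
delta [-0.0028  0.0009  0.0346] rot [ 0.002 -0.003 -0.   ]
rows>= 0.6 tool x az [1.   0.06]
```

View pics/w36.png

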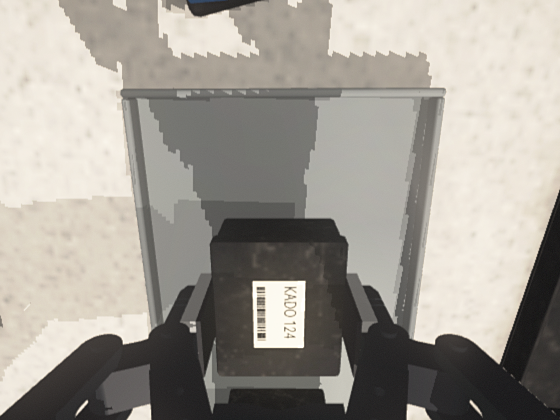

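Call:
play_rows --hand '[40,40,40,40]' --delta_pos '[[0,0,0.015],[0,0,0.026],[0,0,0.029],[0,0,0.029]]' --rot '[[0,0,0],[0,0,0],[0,0,0],[0,0,0]]'

```text
time_s: 45.2
eef_pos: [589.3, -353.1, 21.9]
ee_rot: [-3.14, -0.096, -0.0]
contact_force: [-0.3, 0.6, -0.9]
finger_gap: 50.2
```

Call:
play_rows --hand '[40,40,40]' --delta_pos '[[0,0,0.002],[0,0,0.003],[0,0,0.003]]' --rot '[[0,0,0],[0,0,0],[0,0,0]]'

```text
time_s: 45.58
eef_pos: [589.6, -353.3, 19.4]
ee_rot: [3.14, 0.095, 0.002]
contact_force: [0.4, -0.1, -1.2]
finger_gap: 50.4
```

Call:
play_rows --hand '[40,40,40]' --delta_pos '[[0,0,0.001],[0,0,0.002],[0,0,0.003]]' --rot '[[0,0,0],[0,0,0],[0,0,0]]'

```text
time_s: 45.95
eef_pos: [589.6, -353.3, 19.2]
ee_rot: [3.139, 0.096, 0.003]
contact_force: [-6.4, 3.4, 17.1]
finger_gap: 50.5
```

Call:
play_rows --hand '[40,70,80,80]' --delta_pos '[[0,0,-0.003],[0,0,-0.003],[0,0,-0.003],[0,0,-0.003]]' --rot '[[0,0,0],[0,0,0],[0,0,0],[0,0,0]]'

```text
time_s: 46.45
eef_pos: [589.5, -353.2, 18.9]
ee_rot: [-3.14, -0.096, -0.001]
contact_force: [-0.6, 0.3, -0.3]
finger_gap: 68.3
```

Call:
play_rows --hand '[80,80,80,80,80]' --delta_pos '[[0,0,-0.03],[0,0,-0.09],[0,0,-0.15],[-0.06,0,-0.18],[-0.12,0,-0.18]]' --rot '[[0,0,0],[0,0,0],[0,0,0],[0,0,0],[0,0,0]]'

```text
time_s: 47.08
eef_pos: [472.4, -362.0, 202.2]
ee_rot: [3.135, 0.098, 0.009]
contact_force: [-1.1, -1.3, -0.5]
finger_gap: 68.6
```

Call:
play_rows --hand '[80,80,80,80]' --delta_pos '[[-0.05,0,-0.02],[-0.08,0,-0.02],[-0.08,0,-0.02],[-0.08,0,-0.02]]' --rot '[[0,0,0],[0,0,0],[0,0,0],[0,0,0]]'

```text
time_s: 47.58
eef_pos: [392.1, -365.6, 219.1]
ee_rot: [3.14, 0.095, 0.003]
contact_force: [0.5, 0.9, 0.7]
finger_gap: 68.5
```

```bash
python3 - <<'E'
from h import *
snap("top","t40",(195,145,405,290),3.8);snap("wrist","w40");go(0,0,0)
snap("scene","s40",(180,120,380,330),2.8)
E
```

```text
t 47.67 pos [ 392.5 -365.4  218.8] yaw -86.5 j6 0.68 gap 68.2 F [1.  0.2 0.3]
delta [-0.3696 -0.3889  0.2183] rot [ 0.    -0.001  0.   ]
rows>= 9.3 tool x az [1.   0.06]
```

View pics/t40.png

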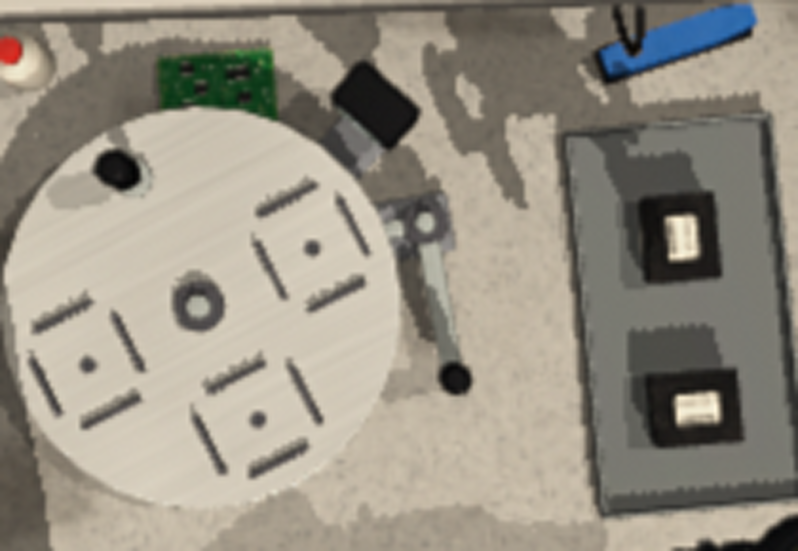

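View pics/s40.png

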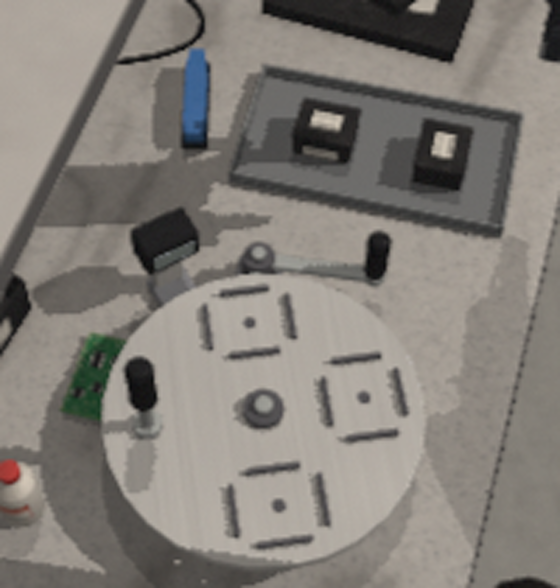

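View pics/w40.png

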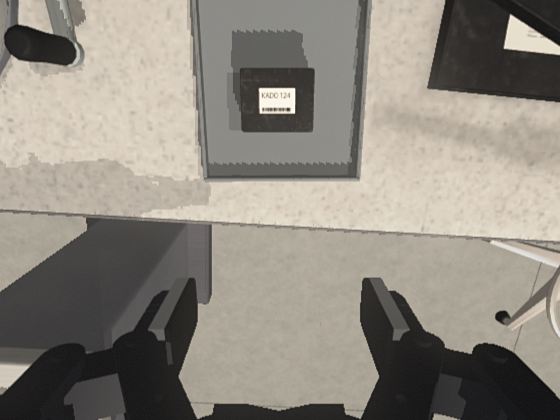

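```bash
python3 - <<'E'
from workcell import ctrl
print(ctrl.finish_job())
E
```

```text
the job is handed in; nothing more can be done
None
```

I finished the scan job and handed it in at about 48 s of the 210 s allowed. Only two boxes were in the tray; both are back in it, standing upright.

- **Boxes in the nests:** I set each box in its own nest with its label facing outward. The first box landed about 4 mm off centre, so I lifted it and re-seated it before letting go. Pictures taken during and after the turn showed both boxes still inside their rails.
- **Brake released, disc turned:** I swung the lever to its released stop, which I felt at about 19 N. I then turned the disc by the crank one full turn plus about 14° anticlockwise, until it stopped firmly at about 32 N.
- **Brake locked, boxes returned:** I swung the lever back until it stood against its locked stop (about 23 N with no movement). Only after that did I put the boxes back.

The last pictures show the nests empty and the lever along the rim. The bottle, stapler and circuit board look undisturbed, and the gripper is touching nothing.

- **Brief contact:** After I let go of the crank and rose, the wrist force read about 10 N for a moment. The arm had probably brushed the wall or shelf; the reading fell to about zero when I moved away, and nothing was seen to shift.
- **Calibration:** The measured hand position was a few millimetres off the camera positions at times, so I set the fine placings from the wrist pictures.

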